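# Trap the beam, then arm the laser

### The arm

A 6-joint arm with a two-finger parallel gripper is mounted at the origin on the work surface. World frame = base frame: x ahead of the robot, y to its left, z up, the work surface at z = 0. Lengths are in m, angles in degrees, forces in N, time in s.
With the tool pointing down it reaches from about 0.4 to 0.825 m from the base axis. Payload 7 kg.
Tool frame: the origin (TCP) lies at the very end of the fingers, on their centre line; the grasp point (between the pads) lies 19 mm behind it; z points along the fingers, y is the line along which they close (so a half turn about z gives the same grasp; the last joint's range is limited). The gripper opens to 88 mm and grips with 3 to 60 N. Pads are 19 mm wide; open, the fingers measure 130 mm over their backs; the gripper's body (78 mm by 193 mm) begins 47 mm behind the grasp point.
Start: joints at [-49.956, 20.546, 0.682, 0, -70.136, -16.507], TCP at [0.27, -0.619, 0.227] pointing down, gripper open.
Joint ranges: [-176.03, 176.03], [-82.01, 121.73], [-58.28, 71.71], [-173.87, 95.51], [-174.79, -0.11], [-173.66, 173.66]. Speed limits (degrees/s): [136.94, 136.94, 172.46, 180, 180, 180].

### API

Orientations are given as [roll, pitch, yaw] about the fixed x, y, z axes, in that order (R = Rz(yaw) Ry(pitch) Rx(roll)).
In Python, from plant import ctrl gives the robot as it stands.
- The arm moves only by the tool carry_out, never from a script. Its argument "deltas" is a list that holds one entry, the list of rows, each a list of 5 numbers: the shift along the tool's x, y, z scaled (see below), then the turn about the tool's z scaled (see below), then the opening, from -1 (shut) to 1 (fully open). A call has 1 to 5 rows; each row is the pose to reach, as a shift and turn from the pose commanded when the call began, along the tool's axes at that moment, turning the shorter way round; what a row does not reach only later rows make up. The controller multiplies each number of a shift by 20 cm and each number of a turn by 2 pi rad. A row lasts 1/10 s, in which the tool goes at most 50 mm and 8.59 degrees, less where a joint would pass 70% of its speed; a pose out of reach is approached as far as the arm can. A call with a number of a shift or a turn outside -1 to 1 is refused whole. A call with a gripper value outside its range is refused whole. The fingers move at their own pace and stop on an object; the grip force is fixed at half the most. Time passes only in rows, so rows that repeat a pose let the fingers close. It gives the time, the measured TCP pose, the force, the opening and the grip force at its end, in the units of the state.
- ctrl.get_obs(): the state, without advancing time (a new reading comes with each control period).
- ctrl.snapshot(name): name is "scene" or "top" or "wrist"; returns a dict with "color" (480x640x3 uint8, red, green, blue), "camera_matrix" (3x3 intrinsics, pixels), "R" (3x3) and "t" (3): a world point X has camera coordinates R X + t. Camera axes: x right, y down, z forward; pixel columns grow to the right and rows downward; lengths in m; the calibration is good to about 2 mm. A picture is of the moment at which its call begins. There is no depth.
- ctrl.close_job(): hands the job in; it is judged then, once.
Trained networks look in a picture, given as the dict that the camera call returned (one of the last four; its "shot" number tells which), for a name from the list of things; names that differ only in an ending like _2 or _b are one class to them, and where a whole thing is asked for, a point or a joint stands for the part that bears it (a point fixed in the world has none). Each returns a list of dicts, best first, with "p" (0 to 1); they miss things now and then, are a little off and sometimes report something else, mostly with a low value. They report only what shows in the picture. A call takes as long as a camera call. They do not tell look-alikes from the thing itself.
- ctrl.search_frame(picture, name): "centre" ([column, row] in pixels, amid what is visible of it).
- ctrl.silhouettes(picture, name): "mask" (480x640 bool, what is visible of it) and "centre" ([column, row] in pixels, amid what is visible of it).
- ctrl.spot_point(picture, name): "centre" ([column, row] in pixels: a listed point, or the origin of a listed thing).
The state is a dict: "clock": time; "joint_pos": joint angles; "qvel": joint speeds; "tau": joint torques, N m; "tool_pos": TCP position; "orientation": TCP orientation; "force": force on the tool from outside, world axes, zero at the start; "moment": the same for the moment, N m; "opening": finger opening in m; "gripper_force": force on a finger pad.
Only numpy, scipy, OpenCV 4.12 (cv2) and the standard library are available. Lean on these libraries where they do the work, as an engineer would, in place of code of your own. Each camera call takes 0.05 s, during which the arm holds its last target. There are 200 camera calls.

### The job

Stand the top-heavy beam trap upright on the optical breadboard between the laser and the spectrometer, squarely in the beam line with its mouth facing the laser, and let go of it. Then arm the laser: lift the sprung guard on the controller, flip the toggle beneath it over to its far (up-slope) side while the guard is up, and let the guard drop fully shut again. Never tip the trap over, and leave the plain toggle and the dropper bottle, beaker, screwdriver and tray nearby as they are.

Things in the scene. Friction and masses are not known exactly. Their poses are not given: they have to be found in the camera images.
- setup: Fixed optical breadboard 180 (x) x 520 (y) x 12 mm; origin at the centre of its underside, on the bench. On its +y end a dark finned laser head (60 x 150 mm, top 155 mm over the bench), on its -y end a grey spectrometer case (140 x 150 mm, top 158 mm); 177 mm free between snout and port. A low lens post (top 82 mm, 31 mm wide) is screwed down at x = +72, y = +40 mm.
- laser_aperture (a point): Tip of the laser's snout, centre of the beam opening, 122 mm above the bench; axes as setup. The beam leaves here along -y of the setup, level, towards the spectrometer's port.
- beam_trap: Loose, top-heavy beam trap, about 0.3 kg, 135 mm tall: round foot 50 mm across, 12 mm thick; post 12.7 mm thick; heavy matt black head 40 (x) x 46 (y) x 50 mm high, 85 to 135 mm above the foot's underside. Origin at the centre of the foot's underside, z up. Starts upright on the bench in front of the setup. Tips over at about 16 degrees.
- trap_mouth (a point): Centre of the round mouth (25 mm) in the +y face of the trap's head, 110 mm above the foot's underside and 23 mm from the post's axis; axes as beam_trap.
- controller: Fixed laser controller, sloping-desk case 200 (x) x 260 (y) mm, 45 mm high at its front (-x, operator's side) and 95 mm at its back, so the panel rises 14 degrees towards +x. Origin at the centre of its underside. It stands sideways: the operator's side faces the right and far side of the bench. On the panel: guarded toggle left (+y), plain toggle in the middle, knob and key right.
- switch_base: Black base of the guarded switch, 70 (x) x 62 (y) x 12 mm, on the panel. Origin at the centre of its underside, on the panel face; x points up the slope, away from the operator, y to the left, z out of the panel. The panel runs on flat for 50 mm and more in front of (-x) the base.
- guard_hinge (a point): Middle of the guard's hinge line, at x = +36, z = +20 mm of switch_base; axes as switch_base.
- guard (a joint): Guard angle about its hinge: 0 shut, up to 1.75 rad open (away from the operator). A spring drives it shut (1.3 N at the lip, 3 N when open); it never stays open. A box: clear roof 54 mm above the panel, black cheeks 62 mm apart outside, 56 inside, down to 14 mm above the panel, and a front wall at x = -34 mm of switch_base, its lower edge 26 mm above the panel.
- guard_lip (a point): Outer edge of the 46 mm wide flared lift lip on the guard's front: when shut at x = -51, z = +35 mm of switch_base (4 mm thick, rising outwards at 27 degrees from the wall's lower edge); moves with the guard.
- laser_toggle (a joint): The toggle beneath the guard: 0 = off, leaning 17 degrees towards the operator; 0.6 rad = on, leaning 17 degrees up the slope. It is sprung over centre at 0.3 rad: it takes about 3.5 N at its tip to start it and it snaps over past the middle.
- laser_toggle_tip (a point): Centre of the 9 mm round tip of that steel toggle, 26 mm from its pivot; the pivot is at x = 0, z = +16 mm of switch_base. At off the tip is at x = -8, z = +41 mm, at on x = +8, z = +41 mm.
- plain_toggle (a joint): The unguarded toggle of the same kind, 105 mm to the right of the guarded one; 0 = off. To be left alone.
- dropper: Bystander: amber dropper bottle, 38 mm across, 82 mm tall, standing in front of the setup; origin under its centre.
- beaker: Bystander: glass beaker, 58 mm across, 75 mm tall, standing in front of the setup; origin under its centre.
- driver: Bystander: screwdriver 170 mm long lying on the bench at the right, near the robot's base.
- slide_tray: Bystander: grey tray 100 x 160 x 25 mm at the left; origin under its centre.
Things that resemble listed ones, but are neither listed nor needed, are in the scene too. Leave any pink, turquoise or yellow look-alike of the beam_trap alone.

How it is judged:
By the outcome, as a careful person would: the job done as asked, in the order asked, and still so for the second after the job is handed in, with the robot touching nothing.
It also fails if it takes over 72 s, if anything falls off the work surface, if the arm or the gripper's body presses on something with over 40 N, if the wrist force passes 120 N, or if a joint passes its speed limit or range.

## Working session

There is one attempt and no reset: what is moved stays moved. The work goes in short steps, Python scripts to look and compute and a tool call to move; the robot and the scene stay as the last step left them, time stands still between calls to the robot, and variables do not carry over. Pictures are saved under pics/ and viewed, at most 10 in all, crops included, and the job is handed in when it is done.

Besides the shell and the picture viewer there is one more tool, called after "Request:" by a JSON object that holds its "method" and its "body", one argument or row to a line. carry_out: Moves the arm, as the interface text tells. Its arguments: {"type":"object","properties":{"deltas":{"type":"array"}},"required":["deltas"]}

```bash
ls; mkdir -p pics
cat > h.py <<'E'
import numpy as np, cv2
from plant import ctrl
def ray(s,px):
    d=np.linalg.inv(s["camera_matrix"])@np.array([px[0],px[1],1.0]); R=np.array(s["R"]);t=np.array(s["t"])
    return -R.T@t, R.T@d
def onz(s,px,z):
    o,d=ray(s,px); return o+d*(z-o[2])/d[2]
def proj(s,X):
    c=np.array(s["R"])@np.array(X)+np.array(s["t"]); p=s["camera_matrix"]@c; return p[:2]/p[2]
def tri(sp):
    A=np.zeros((3,3));b=np.zeros(3)
    for s,p in sp:
        o,d=ray(s,p); d=d/np.linalg.norm(d); M=np.eye(3)-np.outer(d,d); A+=M;b+=M@o
    return np.linalg.solve(A,b)
def save(s,n): cv2.imwrite(f"pics/{n}.png",s["color"][:,:,::-1])
E
python3 - <<'E'
from h import *
np.set_printoptions(precision=3,suppress=True)
o=ctrl.get_obs();print(o["clock"],o["tool_pos"],o["orientation"],o["opening"])
S={n:ctrl.snapshot(n) for n in("scene","top")}
for n,s in S.items():
    save(s,n+"0"); print(n,"cam at",-np.array(s["R"]).T@s["t"])
    for nm in ["setup","laser_aperture","beam_trap","trap_mouth","controller","switch_base","guard_hinge","guard_lip","laser_toggle_tip","dropper","beaker"]:
        r=ctrl.spot_point(s,nm); print(n,nm,[(np.round(q["centre"],1).tolist(),round(q["p"],2)) for q in r[:4]], [onz(s,q["centre"],{"laser_aperture":.122,"trap_mouth":.11}.get(nm,0)) for q in r[:2]])
E
```

```text
pics
0.0 [ 0.269 -0.618  0.226] [ 179.906   -0.009 -156.468] 0.0871333340070096
scene cam at [0.743 0.424 0.887]
scene setup [([191.9, 167.9], 0.21)] [array([ 0.625, -0.344,  0.   ])]
scene laser_aperture [([362.2, 401.3], 0.56)] [array([0.614, 0.345, 0.122])]
scene beam_trap [([435.8, 280.7], 0.98), ([319.1, 222.9], 0.79), ([326.8, 160.7], 0.74), ([413.2, 243.6], 0.61)] [array([0.32 , 0.219, 0.   ]), array([ 0.449, -0.038,  0.   ])]
scene trap_mouth [([352.0, 153.6], 0.94), ([407.5, 214.5], 0.84), ([315.1, 203.6], 0.83), ([332.5, 135.8], 0.59)] [array([ 0.327, -0.091,  0.11 ]), array([0.325, 0.101, 0.11 ])]
scene controller [([222.5, 181.5], 0.81)] [array([ 0.581, -0.265,  0.   ])]
scene switch_base [([191.6, 165.5], 0.96), ([347.5, 253.1], 0.61)] [array([ 0.623, -0.351,  0.   ]), array([0.439, 0.062, 0.   ])]
scene guard_hinge [([193.1, 148.4], 0.79), ([321.8, 224.4], 0.68), ([330.7, 372.4], 0.2), ([495.3, 380.7], 0.16)] [array([ 0.596, -0.4  ,  0.   ]), array([ 0.446, -0.031,  0.   ])]
scene guard_lip [([180.4, 178.0], 0.63)] [array([ 0.662, -0.331, -0.   ])]
scene laser_toggle_ti
[... 623 characters left out ...]
[351.1, 256.0], 0.91), ([415.5, 315.6], 0.89), ([226.1, 311.3], 0.87), ([390.3, 320.7], 0.7)] [array([ 0.454, -0.021,  0.11 ]), array([ 0.332, -0.147,  0.11 ])]
top controller [([249.2, 265.0], 0.65), ([451.2, 202.0], 0.58)] [array([0.45 , 0.206, 0.   ]), array([ 0.592, -0.267,  0.   ])]
top switch_base [([471.4, 175.8], 0.94)] [array([ 0.655, -0.319,  0.   ])]
top guard_hinge [([488.3, 180.0], 0.9)] [array([ 0.644, -0.358,  0.   ])]
top guard_lip [] []
top laser_toggle_tip [] []
top dropper [([250.3, 267.4], 0.76)] [array([0.444, 0.203, 0.   ])]
top beaker [([311.7, 273.7], 0.56), ([467.5, 177.7], 0.35), ([488.3, 181.4], 0.33)] [array([0.428, 0.062, 0.   ]), array([ 0.65 , -0.309,  0.   ])]
```

View pics/scene0.png

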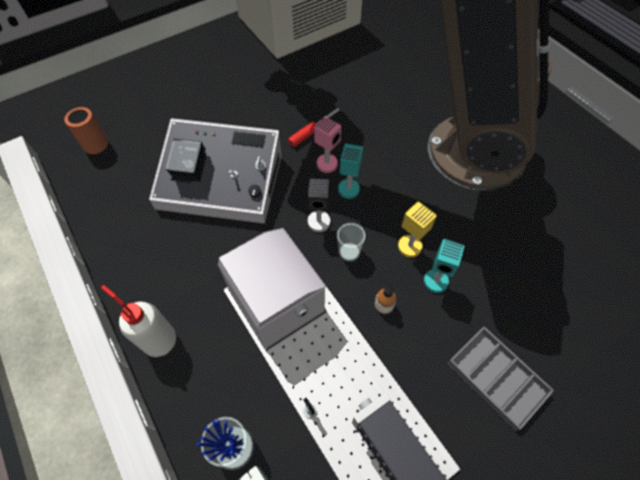

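View pics/top0.png

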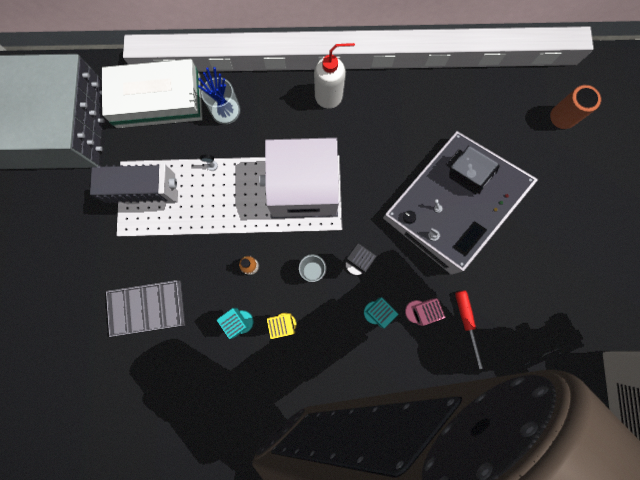

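The scene picture shows the black trap with its white foot at (318,220), and the controller at (215,168) with the guard box at (185,155). In the top picture the trap is at (357,263), the board spans about (117–342, 155–236), and the guard is at (472,168). The row of toggles and the hinge detections put controller +x at world (-0.68,-0.73). The coloured look-alikes stay where they are. I'll move above the trap for a closer look and measure the setup on the way.

```bash
cat >> h.py <<'E'
def go(x,y,z,yaw=None,frm=None):
    "scaled tool numbers from measured (or given) pose to world goal"
    o=ctrl.get_obs(); p=np.array(o["tool_pos"]) if frm is None else np.array(frm[:3]); w=o["orientation"][2] if frm is None else frm[3]
    a=np.radians(w); ex=np.array([np.cos(a),np.sin(a),0]); ey=np.array([np.sin(a),-np.cos(a),0]); ez=np.array([0,0,-1.])
    d=np.array([x,y,z])-p; t=0 if yaw is None else -((yaw-w+180)%360-180)/360
    return np.round(np.r_[[d@ex/.2,d@ey/.2,d@ez/.2],t],4)
E
python3 - <<'E'
from h import *
np.set_printoptions(precision=3,suppress=True)
print(go(.43,-.06,.33,-90))
s=ctrl.snapshot("top"); s2=ctrl.snapshot("scene")
im=s["color"]; hsv=cv2.cvtColor(im,cv2.COLOR_RGB2HSV)
m=((hsv[...,2]>190)&(hsv[...,1]<40)).astype(np.uint8); m[:150]=0;m[:,350:]=0;m[245:]=0
m=cv2.morphologyEx(m,cv2.MORPH_CLOSE,np.ones((7,7)))
ys,xs=np.nonzero(m); 
bot=[(x,ys[xs==x].max()) for x in range(125,335,5) if (xs==x).any()]
P=np.array([onz(s,p,.012) for p in bot]); k=np.polyfit(P[:,1],P[:,0],1); r=P[:,0]-np.polyval(k,P[:,1]); g=abs(r)<.004;k=np.polyfit(P[g,1],P[g,0],1)
print("front edge x=",k, "yaw",np.degrees(np.arctan(-k[0])),np.std(r[g]),g.sum())
lef=[(xs[ys==y].min(),y) for y in range(205,235,5)]; print("left",[onz(s,p,.012) for p in lef])
rig=[(xs[ys==y].max(),y) for y in range(220,229,4)]; print("right",[onz(s,p,.012) for p in rig])
ap=[ctrl.spot_point(q,"laser_aperture")[0]["centre"] for q in (s,s2)]; print("ap tri",tri(list(zip((s,s2),ap))))
for nm in("switch_base","guard_hinge","trap_mouth","beam_trap"):
    c=[[q["centre"] for q in ctrl.spot_point(z,nm)] for z in (s,s2)]
    best=[]
    for a in c[0]:
        for b in c[1]:
            X=tri([(s,a),(s2,b)]); e=np.linalg.norm(proj(s,X)-a)+np.linalg.norm(proj(s2,X)-b); best.append((round(e,1),X))
    print(nm,sorted(best,key=lambda q:q[0])[:4])
E
```

```text
[-1.851  2.241 -0.517 -0.185]
front edge x= [-0.015  0.529] yaw 0.8501610781055999 0.0006831537064280787 42
left [array([0.591, 0.4  , 0.012]), array([0.579, 0.404, 0.012]), array([0.569, 0.511, 0.012]), array([0.557, 0.51 , 0.012]), array([0.545, 0.511, 0.012]), array([0.533, 0.511, 0.012])]
right [array([ 0.55 , -0.005,  0.012]), array([ 0.54 , -0.004,  0.012]), array([ 0.531, -0.007,  0.012])]
ap tri [0.613 0.346 0.131]
switch_base [(np.float64(2.4), array([ 0.633, -0.295,  0.066])), (np.float64(651.9), array([0.57 , 0.161, 0.646]))]
guard_hinge [(np.float64(1.1), array([ 0.617, -0.317,  0.101]))]
trap_mouth [(np.float64(0.5), array([ 0.463, -0.027,  0.107])), (np.float64(0.9), array([0.32 , 0.1  , 0.118])), (np.float64(1.4), array([ 0.436, -0.01 ,  0.306])), (np.float64(3.8), array([ 0.333, -0.146,  0.118]))]
beam_trap [(np.float64(0.1), array([ 0.337, -0.077, -0.002])), (np.float64(1.1), array([0.323, 0.222, 0.008])), (np.float64(2.1), array([0.317, 0.119, 0.008])), (np.float64(2.4), array([ 0.34 , -0.173,  0.003]))]
```

Request:
{"method": "carry_out", "body": {
  "deltas": [
    [[-0.2,0.25,-0.2,0,1],[-0.4,0.5,-0.2,0,1],[-0.62,0.75,-0.2,0,1],[-0.62,0.75,-0.2,0,1],[-0.62,0.75,-0.2,0,1]]
  ]
}}

```text
clock: 2.3
tool_pos: [0.3245, -0.428, 0.268]
orientation: [-179.9, 0.1, -156.3]
force: [0.4, 0.1, 1.4]
opening: 0.0877
gripper_force: 0.0
```

Request:
{"method": "carry_out", "body": {
  "deltas": [
    [[-0.2,0.25,-0.2,0,1],[-0.4,0.5,-0.2,0,1],[-0.62,0.75,-0.2,0,1],[-0.62,0.75,-0.2,0,1],[-0.62,0.75,-0.2,0,1]]
  ]
}}

```text
clock: 2.8
tool_pos: [0.3786, -0.2409, 0.3076]
orientation: [-179.9, 0.2, -156.2]
force: [1.2, -1.2, -0.1]
opening: 0.0877
gripper_force: 0.0
```

Request:
{"method": "carry_out", "body": {
  "deltas": [
    [[-0.2,0.25,-0.1,0,1],[-0.4,0.5,-0.1,0,1],[-0.62,0.75,-0.1,-0.06,1],[-0.62,0.75,-0.1,-0.06,1],[-0.62,0.75,-0.1,-0.06,1]]
  ]
}}

```text
clock: 3.3
tool_pos: [0.4323, -0.0539, 0.3267]
orientation: [-180.0, 0.1, -134.3]
force: [-0.7, -0.5, -0.9]
opening: 0.0878
gripper_force: 0.0
```

Run:
```python
from h import *
np.set_printoptions(precision=3,suppress=True)
o=ctrl.get_obs();print(o["clock"],o["tool_pos"],o["orientation"],o["force"])
s=ctrl.snapshot("wrist");save(s,"w1"); print(-np.array(s["R"]).T@s["t"])
for nm,z in(("beam_trap",0),("trap_mouth",.11)):
    for q in ctrl.spot_point(s,nm): print(nm,q["centre"],q["p"],onz(s,q["centre"],z))
```

```text
3.3 [ 0.432 -0.054  0.327] [-179.992    0.058 -134.262] [-0.671 -0.538 -0.858]
[ 0.382 -0.103  0.485]
beam_trap [303.1, 74.9] 0.89 [ 0.341 -0.17   0.   ]
beam_trap [356.3, 128.9] 0.79 [ 0.337 -0.077  0.   ]
beam_trap [317.9, 213.7] 0.76 [ 0.449 -0.032  0.   ]
beam_trap [468.0, 226.2] 0.67 [0.314 0.123 0.   ]
beam_trap [508.2, 281.2] 0.65 [0.323 0.227 0.   ]
beam_trap [12.1, 147.7] 0.43 [ 0.671 -0.37   0.   ]
trap_mouth [315.3, 251.1] 0.78 [ 0.464 -0.021  0.11 ]
trap_mouth [321.1, 65.4] 0.78 [ 0.332 -0.149  0.11 ]
trap_mouth [369.3, 104.4] 0.75 [ 0.323 -0.091  0.11 ]
trap_mouth [495.6, 241.7] 0.65 [0.319 0.106 0.11 ]
```

View pics/w1.png

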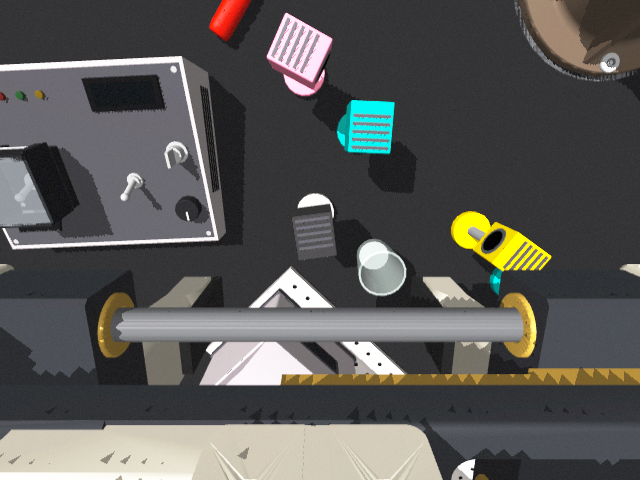

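The wrist view shows the head of the black trap at about (315,230), turned slightly against the gripper, with its foot at (316,205). The beaker is at (381,267). Next I fit the head's top face.

Run:
```python
from h import *
np.set_printoptions(precision=4,suppress=True)
s=ctrl.snapshot("wrist"); im=s["color"]
c=im[190:280,270:360].astype(int)
g=cv2.cvtColor(im,cv2.COLOR_RGB2GRAY)
big=cv2.resize(im[180:280,260:440],None,fx=4,fy=4,interpolation=cv2.INTER_CUBIC)
cv2.imwrite("pics/w1c.png",big[:,:,::-1])
print([g[230,x] for x in range(280,350,3)]); print([g[y,312] for y in range(190,275,3)])
t=ctrl.snapshot("top"); sc=ctrl.snapshot("scene")
for p in ctrl.silhouettes(s,"beam_trap"):
    if abs(p["centre"][0]-315)<20 and abs(p["centre"][1]-230)<25:
        m=p["mask"]&(g<150); m=cv2.morphologyEx(m.astype(np.uint8),cv2.MORPH_OPEN,np.ones((3,3)))
        ys,xs=np.nonzero(m); W=np.array([onz(s,(x,y),.135)[:2] for x,y in zip(xs,ys)]).astype(np.float32)
        r=cv2.minAreaRect((W*1000)); print(p["p"],m.sum(),r)
```

```text
[np.uint8(54), np.uint8(51), np.uint8(53), np.uint8(51), np.uint8(56), np.uint8(87), np.uint8(88), np.uint8(93), np.uint8(107), np.uint8(115), np.uint8(115), np.uint8(121), np.uint8(122), np.uint8(121), np.uint8(110), np.uint8(103), np.uint8(74), np.uint8(68), np.uint8(80), np.uint8(31), np.uint8(33), np.uint8(28), np.uint8(26), np.uint8(30)]
[np.uint8(50), np.uint8(55), np.uint8(113), np.uint8(255), np.uint8(255), np.uint8(255), np.uint8(255), np.uint8(56), np.uint8(52), np.uint8(54), np.uint8(85), np.uint8(122), np.uint8(88), np.uint8(112), np.uint8(99), np.uint8(84), np.uint8(122), np.uint8(88), np.uint8(121), np.uint8(86), np.uint8(116), np.uint8(94), np.uint8(85), np.uint8(82), np.uint8(116), np.uint8(53), np.uint8(53), np.uint8(50), np.uint8(52)]
0.95 2074 ((445.94708251953125, -41.57879638671875), (54.202064514160156, 40.31853485107422), 52.82984924316406)
```

View pics/w1c.png

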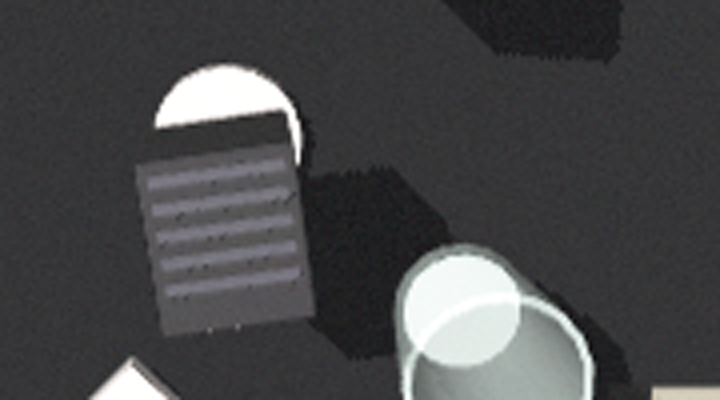

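The crop gives the corners of the head's top face as (136,166), (290,143), (315,315) and (163,335).

Run:
```python
from h import *
np.set_printoptions(precision=4,suppress=True)
s=ctrl.snapshot("wrist")
C=np.array([onz(s,(260+u/4,180+v/4),.135)[:2] for u,v in((136,166),(290,143),(315,315),(163,335))])
c=C.mean(0); ydir=(C[3]+C[2]-C[0]-C[1])/2; xdir=(C[0]+C[3]-C[1]-C[2])/2
print(c,np.linalg.norm(ydir),np.linalg.norm(xdir),np.degrees(np.arctan2(ydir[1],ydir[0]))-90,np.degrees(np.arctan2(xdir[1],xdir[0])))
yaw=np.degrees(np.arctan2(ydir[1],ydir[0]))-90
print(go(c[0],c[1],.20,yaw-90), go(c[0],c[1],.093,yaw-90))
```

```text
[ 0.4484 -0.0391] 0.044524638230132633 0.03851235620709305 -36.69294922744166 -36.785049574407374
[-0.1319  0.0066  0.6328 -0.0232] [-0.1319  0.0066  1.1678 -0.0232]
```

Request:
{"method": "carry_out", "body": {
  "deltas": [
    [[-0.132,0.007,0.2,-0.023,1],[-0.132,0.007,0.4,-0.023,1],[-0.132,0.007,0.633,-0.023,1],[-0.132,0.007,0.633,-0.023,1],[-0.132,0.007,0.633,-0.023,1]]
  ]
}}

```text
clock: 4.2
tool_pos: [0.4488, -0.0388, 0.2009]
orientation: [-180.0, -0.1, -126.6]
force: [1.0, -0.2, 1.0]
opening: 0.0876
gripper_force: 0.0
```

Request:
{"method": "carry_out", "body": {
  "deltas": [
    [[0,0,0.15,0,1],[0,0,0.3,0,1],[0,0,0.45,0,1],[0,0,0.53,0,1],[0,0,0.53,0,1]]
  ]
}}

```text
clock: 4.7
tool_pos: [0.4494, -0.0381, 0.0947]
orientation: [-180.0, -0.0, -126.6]
force: [0.0, -0.5, 1.0]
opening: 0.0879
gripper_force: 0.0
```

Request:
{"method": "carry_out", "body": {
  "deltas": [
    [[0,0,0,0,0.1],[0,0,0,0,0],[0,0,0,0,-0.1],[0,0,0,0,-0.2],[0,0,0,0,-0.3]]
  ]
}}

```text
clock: 5.2
tool_pos: [0.4488, -0.0379, 0.0945]
orientation: [-180.0, 0.0, -126.6]
force: [0.6, -0.1, -0.4]
opening: 0.0533
gripper_force: 0.0
```

Request:
{"method": "carry_out", "body": {
  "deltas": [
    [[0,0,0,0,-0.5],[0,0,0,0,-0.7],[0,0,0,0,-1],[0,0,0,0,-1],[0,0,0,0,-1]]
  ]
}}

```text
clock: 5.7
tool_pos: [0.4487, -0.038, 0.0941]
orientation: [-180.0, 0.0, -126.6]
force: [1.4, -0.7, 2.2]
opening: 0.0398
gripper_force: 30.0
```

Request:
{"method": "carry_out", "body": {
  "deltas": [
    [[0,0,-0.06,0,-1],[0,0,-0.2,0,-1],[0,0,-0.4,0,-1],[0,0,-0.6,0,-1],[0,0,-0.6,0,-1]]
  ]
}}

```text
clock: 6.2
tool_pos: [0.4511, -0.0376, 0.2187]
orientation: [-179.7, 0.3, -126.5]
force: [1.2, 0.4, -3.3]
opening: 0.0397
gripper_force: 30.0
```

Request:
{"method": "carry_out", "body": {
  "deltas": [
    [[-0.1,0.07,0,0,-1],[-0.25,0.185,0,0,-1],[-0.4,0.3,0,0,-1],[-0.578,0.43,0,0,-1],[-0.578,0.43,0,0,-1]]
  ]
}}

```text
clock: 6.7
tool_pos: [0.4481, 0.1097, 0.2129]
orientation: [179.9, -0.0, -126.4]
force: [-0.5, -0.6, -1.8]
opening: 0.04
gripper_force: 30.0
```

Request:
{"method": "carry_out", "body": {
  "deltas": [
    [[-0.15,0.11,0,0,-1],[-0.3,0.225,0,0,-1],[-0.45,0.335,0,0,-1],[-0.578,0.43,0,0,-1],[-0.578,0.43,0,0,-1]]
  ]
}}

```text
clock: 7.2
tool_pos: [0.4478, 0.2529, 0.2124]
orientation: [180.0, -0.1, -126.5]
force: [0.5, -0.8, -2.2]
opening: 0.0397
gripper_force: 30.0
```

Request:
{"method": "carry_out", "body": {
  "deltas": [
    [[-0.1,-0.12,0,-0.02,-1],[-0.23,-0.28,0,-0.042,-1],[-0.36,-0.44,0,-0.064,-1],[-0.46,-0.56,0,-0.086,-1],[-0.525,-0.644,0,-0.104,-1]]
  ]
}}

```text
clock: 7.7
tool_pos: [0.6155, 0.2566, 0.2116]
orientation: [179.8, -0.1, -88.9]
force: [-0.6, -0.1, -2.9]
opening: 0.04
gripper_force: 30.0
```

Run:
```python
from h import *
np.set_printoptions(precision=4,suppress=True)
o=ctrl.get_obs();print(o["clock"],o["tool_pos"],o["orientation"],o["force"],o["opening"])
s=ctrl.snapshot("wrist");save(s,"w2")
for nm in("laser_aperture","trap_mouth","beam_trap"):
    for v in (s,ctrl.snapshot("top"),ctrl.snapshot("scene")):
        for q in ctrl.spot_point(v,nm)[:6]:
            X=onz(v,q["centre"],{"laser_aperture":.122,"trap_mouth":.225}.get(nm,.115))
            if .5<X[0]<.7 and X[1]>.1: print(nm,np.round(q["centre"],1),round(q["p"],2),X)
print(go(.615,.2575,.2045,-89.1))
```

```text
7.7 [0.6155 0.2566 0.2116] [179.8452  -0.0891 -88.9005] [-0.6249 -0.0599 -2.9073] 0.03997867474067766
laser_aperture [173.3 182.3] 0.74 [0.6131 0.3491 0.122 ]
laser_aperture [361.6 405. ] 0.77 [0.6184 0.3485 0.122 ]Traceback (most recent call last):
  File "<stdin>", line 7, in <module>
ValueError: only the last four pictures can be asked about
```

View pics/w2.png

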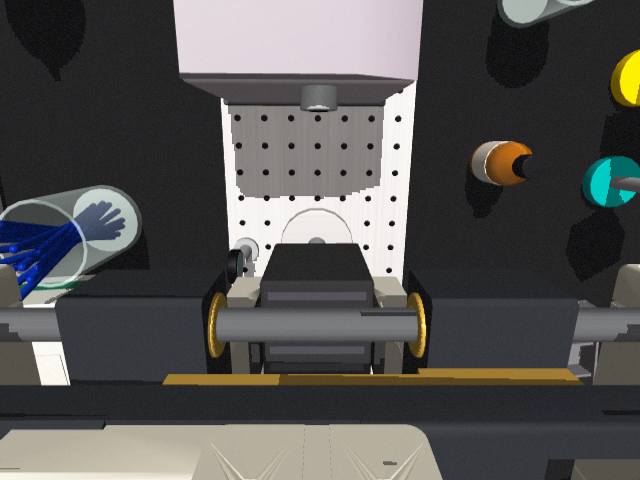

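The wrist view shows the spectrometer port at (319,97), the trap head centred on column 318 and its foot arc at (317,225), so it lies on the beam line. Lowering.

Request:
{"method": "carry_out", "body": {
  "deltas": [
    [[0,0,0.15,0,-1],[0,0,0.3,0,-1],[0,0,0.42,0,-1],[0,0,0.5,0,-1],[0,0,0.5,0,-1]]
  ]
}}

```text
clock: 8.6
tool_pos: [0.6122, 0.257, 0.1117]
orientation: [179.8, -0.1, -89.2]
force: [-0.5, 0.0, -3.4]
opening: 0.0397
gripper_force: 30.0
```

Request:
{"method": "carry_out", "body": {
  "deltas": [
    [[0,0,0.008,0,-1],[0,0,0.014,0,-1],[0,0,0.02,0,-1],[0,0,0.025,0,-1],[0,0,0.025,0,-1]]
  ]
}}

```text
clock: 9.1
tool_pos: [0.6142, 0.2578, 0.1093]
orientation: [-180.0, 0.0, -89.1]
force: [1.0, 0.7, -3.2]
opening: 0.0401
gripper_force: 30.0
```

Request:
{"method": "carry_out", "body": {
  "deltas": [
    [[0,0,0.005,0,-1],[0,0,0.01,0,-1],[0,0,0.013,0,-1],[0,0,0.013,0,-1]]
  ]
}}

```text
clock: 9.5
tool_pos: [0.6142, 0.2577, 0.1063]
orientation: [180.0, -0.0, -89.1]
force: [-0.0, -0.4, -2.3]
opening: 0.0398
gripper_force: 30.0
```

Run:
```python
from h import *
for _ in range(6):
    ctrl.snapshot("top"); o=ctrl.get_obs(); print(np.round(o["tool_pos"],4),np.round(o["force"],1),np.round(o["orientation"],2))
```

```text
[0.6142 0.2577 0.1063] [ 0.8 -0.5 -3. ] [ 1.800e+02 -1.000e-02 -8.914e+01]
[0.6142 0.2577 0.1063] [-0.1 -0.  -3.2] [180.    -0.   -89.14]
[0.6142 0.2577 0.1063] [ 0.2 -0.4 -3. ] [180.    -0.   -89.14]
[0.6142 0.2577 0.1063] [ 0.4 -0.9 -3.4] [180.    -0.   -89.14]
[0.6142 0.2577 0.1063] [-0.4  0.5 -3.2] [180.    -0.   -89.14]
[0.6142 0.2577 0.1064] [-0.3 -0.1 -3.6] [-180.      0.    -89.15]
```

Position readings are steady at rest and the trap isn't touching down yet. A bit lower.

Request:
{"method": "carry_out", "body": {
  "deltas": [
    [[0,0,0.003,0,-1],[0,0,0.005,0,-1],[0,0,0.005,0,-1]]
  ]
}}

```text
clock: 10.1
tool_pos: [0.6143, 0.2578, 0.1061]
orientation: [-180.0, 0.0, -89.1]
force: [-2.2, -0.7, 5.3]
opening: 0.0401
gripper_force: 30.0
```

Request:
{"method": "carry_out", "body": {
  "deltas": [
    [[0,0,0.003,0,-1],[0,0,0.005,0,-1],[0,0,0.005,0,-1]]
  ]
}}

```text
clock: 10.4
tool_pos: [0.6143, 0.2578, 0.1061]
orientation: [-179.9, 0.0, -89.1]
force: [-5.0, -0.2, 11.1]
opening: 0.0399
gripper_force: 30.0
```

Request:
{"method": "carry_out", "body": {
  "deltas": [
    [[0,0,-0.006,0,-1],[0,0,-0.006,0,-0.05],[0,0,-0.006,0,0.1],[0,0,-0.006,0,0.3],[0,0,-0.006,0,0.6]]
  ]
}}

```text
clock: 10.9
tool_pos: [0.6143, 0.2577, 0.1054]
orientation: [180.0, -0.0, -89.1]
force: [-0.6, -0.2, -0.2]
opening: 0.0591
gripper_force: 0.0
```

Request:
{"method": "carry_out", "body": {
  "deltas": [
    [[0,0,0,0,0.6],[0,0,-0.1,0,0.6],[0,0,-0.25,0,0.6],[0,0,-0.5,0,0.6],[0,0,-0.75,0,0.6]]
  ]
}}

```text
clock: 11.4
tool_pos: [0.6138, 0.2573, 0.2566]
orientation: [179.9, -0.1, -89.1]
force: [1.6, -0.5, 0.7]
opening: 0.0698
gripper_force: 0.0
```

Run:
```python
from h import *
np.set_printoptions(precision=4,suppress=True)
o=ctrl.get_obs();print(o["clock"],o["tool_pos"],o["orientation"],o["force"],o["opening"])
P={}
for v in ("wrist","top","scene"):
    s=ctrl.snapshot(v)
    if v=="scene": save(s,"s3")
    for nm,z in (("laser_aperture",.122),("trap_mouth",.122),("beam_trap",.012)):
        for q in ctrl.spot_point(s,nm)[:6]:
            X=onz(s,q["centre"],z)
            if .5<X[0]<.7 and X[1]>.1: print(v,nm,np.round(q["centre"],1),round(q["p"],2),X)
# controller: fit panel corners later
a=cv2.imread("pics/s3.png"); t=cv2.resize(a[100:230,130:300],None,fx=4,fy=4,interpolation=cv2.INTER_CUBIC); 
b=cv2.resize(a[330:480,280:460],None,fx=3,fy=3); 
cv=np.zeros((600,800,3),np.uint8); cv[:300,:400]=cv2.resize(a[330:480,270:470],(400,300)); cv[:300,400:]=0
cv[300:,:400]=cv2.resize(a[100:230,130:300],(400,300)); 
tp=ctrl.snapshot("top")["color"][:,:,::-1]; cv[:300,400:]=cv2.resize(tp[140:250,110:350],(400,300)); cv[300:,400:]=cv2.resize(tp[125:275,380:550],(400,300))
cv2.imwrite("pics/m3.png",cv)
```

```text
11.4 [0.6138 0.2573 0.2566] [179.9276  -0.0623 -89.1404] [ 1.5574 -0.458   0.6523] 0.06977787372362144
wrist trap_mouth [316.2 253. ] 0.82 [0.6127 0.2799 0.122 ]
wrist beam_trap [316.8 205.4] 0.66 [0.6123 0.2585 0.012 ]
top trap_mouth [206.1 182. ] 0.62 [0.6127 0.2801 0.122 ]
top trap_mouth [229.7 195.9] 0.33 [0.582  0.2298 0.122 ]
top beam_trap [225.  193.4] 0.82 [0.6169 0.2627 0.012 ]
scene laser_aperture [360.8 402.6] 0.56 [0.6173 0.3449 0.122 ]
scene trap_mouth [337.9 365.3] 0.97 [0.6148 0.2762 0.122 ]
scene beam_trap [330.9 371. ] 0.91 [0.6135 0.2566 0.012 ]
```

View pics/m3.png

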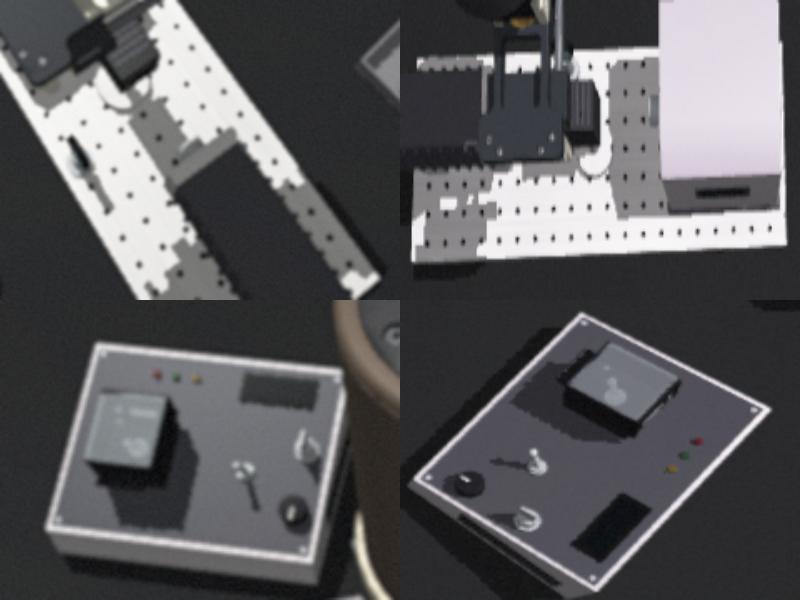

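The trap stands upright and square in the beam line, clear of both gripper and optics. The controller's panel corners are visible in both lower tiles, so I fit its pose from those.

```bash
cat > c.py <<'E'
from h import *
from scipy.optimize import least_squares
E
python3 - <<'E'
from c import *
np.set_printoptions(precision=4,suppress=True)
T=ctrl.snapshot("top");S=ctrl.snapshot("scene")
L=np.array([[.1,.13,.095],[.1,-.13,.095],[-.1,-.13,.045],[-.1,.13,.045]])
ps=np.array([(171.6,119.1),(276.6,130.3),(262.6,213.5),(150.4,199.7)]); pt=np.array([(537.2,179),(463.7,270),(386,215),(456.9,132)])
def W(q,P):
    c,s=np.cos(q[2]),np.sin(q[2]); P=np.atleast_2d(P); return np.c_[q[0]+c*P[:,0]-s*P[:,1],q[1]+s*P[:,0]+c*P[:,1],P[:,2]]
def f(q): X=W(q,L); return np.r_[[proj(S,x) for x in X]-ps,[proj(T,x) for x in X]-pt].ravel()
for y0 in(-2.3,.84):
    r=least_squares(f,[.58,-.27,y0]); print(r.x,np.degrees(r.x[2]),np.sqrt(2*r.cost/16)); 
    if y0<0: q=r.x
a=np.arctan(.25)
def panel(P): # local controller -> panel coords u (upslope) ,v, n relative to panel centre
    d=P-np.array([0,0,.07]); return np.array([d[0]*np.cos(a)+d[2]*np.sin(a),d[1],-d[0]*np.sin(a)+d[2]*np.cos(a)])
c,s=np.cos(q[2]),np.sin(q[2])
for nm,X in(("base",[.633,-.295,.066]),("hinge",[.617,-.317,.101])):
    d=np.array(X)-[q[0],q[1],0]; print(nm,panel(np.array([c*d[0]+s*d[1],-s*d[0]+c*d[1],d[2]])))
np.save("q.npy",q)
# waypoints
print(go(.50,.10,.30,-110), go(.70,-.22,.30,np.degrees(q[2]),frm=(.50,.10,.30,-110)))
E
```

```text
[ 0.5855 -0.2651 -2.2928] -131.3704469153274 0.7119608283628363
[ 0.5855 -0.2651 -2.2928] -131.37044651521524 0.711960828362754
base [-0.0097  0.0554 -0.0017]
hinge [0.0251 0.058  0.0257]
[ 0.7798  0.5826 -0.2238  0.0579] [ 1.1615 -1.4869  0.      0.0594]
```

Request:
{"method": "carry_out", "body": {
  "deltas": [
    [[0.2,-0.025,-0.2,0,0.6],[0.4,-0.05,-0.2,0,0],[0.6,-0.08,-0.2,0,-1],[0.82,-0.105,-0.2,0,-1],[0.82,-0.105,-0.2,0,-1]]
  ]
}}

```text
clock: 12.65
tool_pos: [0.6379, 0.0896, 0.296]
orientation: [-180.0, -0.0, -89.4]
force: [-0.1, 0.2, -0.4]
opening: 0.0437
gripper_force: 0.0
```

Request:
{"method": "carry_out", "body": {
  "deltas": [
    [[0.2,-0.025,0,0,-1],[0.4,-0.05,0,0,-1],[0.6,-0.08,0,0,-1],[0.82,-0.105,0,0,-1],[0.82,-0.105,0,0,-1]]
  ]
}}

```text
clock: 13.15
tool_pos: [0.6612, -0.0739, 0.2951]
orientation: [180.0, -0.1, -89.4]
force: [0.3, -0.0, -0.7]
opening: 0.004
gripper_force: 0.0
```

Request:
{"method": "carry_out", "body": {
  "deltas": [
    [[0.2,-0.025,0,0.023,-1],[0.4,-0.05,0,0.047,-1],[0.6,-0.08,0,0.07,-1],[0.82,-0.105,0,0.094,-1],[0.82,-0.105,0,0.1175,-1]]
  ]
}}

```text
clock: 13.65
tool_pos: [0.6844, -0.2375, 0.2943]
orientation: [180.0, -0.1, -132.0]
force: [-0.1, 0.6, 0.2]
opening: 0.0008
gripper_force: 0.0
```

```bash
cat >> c.py <<'E'
a=np.arctan(.25); q=np.load("q.npy"); B=np.array([-.0097,.0554,0])
try: B=np.load("B.npy")
except Exception: pass
def pw(x,y,n):
    "switch_base coords (m) -> world"
    u=x+B[0]; l=np.array([u*np.cos(a)-n*np.sin(a), y+B[1], .07+u*np.sin(a)+n*np.cos(a)]); c,s=np.cos(q[2]),np.sin(q[2])
    return np.array([q[0]+c*l[0]-s*l[1], q[1]+s*l[0]+c*l[1], l[2]])
def wp(X):
    d=np.array(X)-[q[0],q[1],.07]; c,s=np.cos(q[2]),np.sin(q[2]); l=np.array([c*d[0]+s*d[1],-s*d[0]+c*d[1],d[2]])
    return np.array([l[0]*np.cos(a)+l[2]*np.sin(a)-B[0], l[1]-B[1], -l[0]*np.sin(a)+l[2]*np.cos(a)])
YAW=np.degrees(q[2])
E
python3 - <<'E'
from c import *
np.set_printoptions(precision=4,suppress=True)
o=ctrl.get_obs();print(o["clock"],o["tool_pos"],o["orientation"],o["force"],o["opening"]); print("tcp in base",wp(o["tool_pos"]))
s=ctrl.snapshot("wrist"); im=s["color"].copy(); print("cam",wp(-np.array(s["R"]).T@s["t"]))
pts={"switch_base":(0,0,0),"guard_hinge":(.036,0,.020),"guard_lip":(-.051,0,.035),"laser_toggle_tip":(-.008,0,.041)}
for nm,l in pts.items():
    print(nm,"pred",proj(s,pw(*l)),[(np.round(z["centre"],1),round(z["p"],2)) for z in ctrl.spot_point(s,nm)[:3]])
for l in [(x,y,.054) for x in(-.034,.036) for y in(-.031,.031)]+[(x,y,0) for x in(-.035,.035) for y in(-.031,.031)]+[(-.051,y,.035) for y in(-.023,.023)]:
    p=proj(s,pw(*l)); cv2.circle(im,tuple(int(round(v)) for v in p),2,(255,0,0),-1)
cv2.imwrite("pics/w4.png",im[:,:,::-1])
E
```

```text
13.65 [ 0.6844 -0.2375  0.2943] [ 179.9529   -0.0878 -132.0205] [-0.1065  0.6377  0.1987] 0.0008152962523068825
tcp in base [-0.0194  0.0006  0.2385]
cam [ 0.087  -0.0013  0.3755]
switch_base pred [314.7754 133.4844] [(array([314.9, 132.7]), 0.81)]
guard_hinge pred [314.2524  98.9007] [(array([314.7, 101.8]), 0.73)]
guard_lip pred [315.4291 193.4189] [(array([314.2, 197.3]), 0.88)]
laser_toggle_tip pred [314.8691 152.5972] []
```

View pics/w4.png

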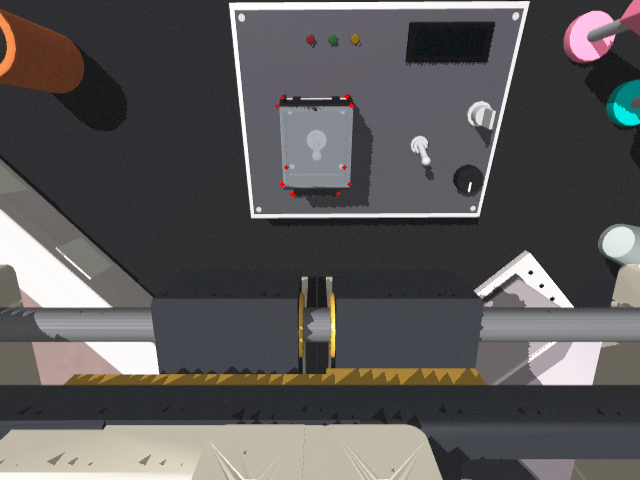

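The red predicted points lie on the guard's roof (281–352, 97–187), the base and the lip to within 2–3 px, so the controller pose is right. Next I work out the pre-contact pose in front of the lip.

Run:
```python
from c import *
np.set_printoptions(precision=4,suppress=True)
X=pw(-.082,0,.014); print(X, YAW, np.hypot(*X[:2]))
print(go(X[0],X[1],.2943,YAW)); print((.2943-X[2])/.2)
```

```text
[ 0.6881 -0.2324  0.0613] -131.3704469153274 0.7262754959460591
[-0.0106 -0.0131  0.0067  0.0006]
1.1647926090689853
```

Request:
{"method": "carry_out", "body": {
  "deltas": [
    [[-0.011,-0.013,0.15,0.0006,-1],[-0.011,-0.013,0.3,0.0006,-1],[-0.011,-0.013,0.45,0.0006,-1],[-0.011,-0.013,0.6,0.0006,-1],[-0.011,-0.013,0.6,0.0006,-1]]
  ]
}}

```text
clock: 14.4
tool_pos: [0.6856, -0.2313, 0.171]
orientation: [179.6, -0.2, -131.4]
force: [-0.6, 0.7, -1.1]
opening: 0.0008
gripper_force: 0.0
```

Request:
{"method": "carry_out", "body": {
  "deltas": [
    [[0,0,0.15,0,-1],[0,0,0.3,0,-1],[0,0,0.45,0,-1],[0,0,0.54,0,-1],[0,0,0.54,0,-1]]
  ]
}}

```text
clock: 14.9
tool_pos: [0.6872, -0.2324, 0.0663]
orientation: [179.8, -0.1, -131.5]
force: [-0.5, -0.6, -0.1]
opening: 0.0002
gripper_force: 0.0
```

Run:
```python
from c import *
np.set_printoptions(precision=4,suppress=True)
for _ in range(3):
    s=ctrl.snapshot("top")
    o=ctrl.get_obs();print(o["clock"],o["tool_pos"],o["orientation"],o["force"],wp(o["tool_pos"]))
```

```text
14.95 [ 0.6883 -0.2328  0.0683] [ 179.9931   -0.0356 -131.5088] [0.4247 0.4933 0.169 ] [-0.0802  0.0004  0.0207]
15.0 [ 0.6892 -0.2331  0.0695] [-179.8974    0.0315 -131.5282] [ 0.4058 -0.1788  1.0141] [-0.0802  0.0013  0.022 ]
15.05 [ 0.6895 -0.2332  0.0701] [-179.8417    0.0748 -131.5521] [-0.6111 -0.276   0.8369] [-0.0802  0.0016  0.0226]
```

Request:
{"method": "carry_out", "body": {
  "deltas": [
    [[0,0,0.036,0,-1],[0,0,0.036,0,-1],[0.03,-0.005,0.036,0,-1],[0.06,-0.005,0.036,0,-1],[0.06,-0.005,0.036,0,-1]]
  ]
}}

```text
clock: 15.55
tool_pos: [0.6823, -0.2418, 0.0609]
orientation: [-179.9, 0.2, -131.7]
force: [5.5, 8.9, -1.2]
opening: 0.0006
gripper_force: 4.6
```

Request:
{"method": "carry_out", "body": {
  "deltas": [
    [[0.005,0,0,0,-1],[0.01,0,0,0,-1],[0.01,0,0,0,-1],[0.01,0,0,0,-1]]
  ]
}}

```text
clock: 15.95
tool_pos: [0.6823, -0.242, 0.0609]
orientation: [-179.8, 0.3, -131.6]
force: [8.3, 12.1, -1.5]
opening: 0.0005
gripper_force: 7.3
```

Request:
{"method": "carry_out", "body": {
  "deltas": [
    [[0.005,0,0,0,-1],[0.01,0,0,0,-1],[0.01,0,0,0,-1],[0.01,0,0,0,-1]]
  ]
}}

```text
clock: 16.35
tool_pos: [0.6823, -0.2421, 0.061]
orientation: [-179.8, 0.5, -131.6]
force: [11.0, 17.8, -2.7]
opening: 0.0002
gripper_force: 10.4
```

Run:
```python
from c import *
np.set_printoptions(precision=4,suppress=True)
for _ in range(2):
    s=ctrl.snapshot("top")
    o=ctrl.get_obs();print(o["clock"],o["tool_pos"],o["orientation"],o["force"],wp(o["tool_pos"]), np.array(o["force"][:2])@[np.cos(q[2]),np.sin(q[2])])
```

```text
16.4 [ 0.6823 -0.2421  0.061 ] [-179.7791    0.4502 -131.5767] [11.1547 17.5903 -3.127 ] [-0.0713  0.0021  0.0109] -20.573107570242616
16.45 [ 0.6823 -0.2421  0.061 ] [-179.7796    0.4491 -131.5766] [10.8941 18.0197 -2.693 ] [-0.0713  0.0021  0.0109] -20.723061532066826
```

The finger is loaded against the lip edge. I lift along the guard's arc, keeping the preload.

Request:
{"method": "carry_out", "body": {
  "deltas": [
    [[0,0,-0.023,0,-1],[0,0,-0.046,0,-1],[0.001,0,-0.069,0,-1],[0.003,0,-0.092,0,-1],[0.0065,0,-0.115,0,-1]]
  ]
}}

```text
clock: 16.95
tool_pos: [0.6816, -0.2431, 0.0849]
orientation: [-179.7, 0.5, -131.5]
force: [10.1, 18.0, 1.7]
opening: 0.0001
gripper_force: 10.0
```

Run:
```python
from c import *
np.set_printoptions(precision=4,suppress=True)
o=ctrl.get_obs();print(o["clock"],o["tool_pos"],o["orientation"],o["force"],wp(o["tool_pos"]), np.array(o["force"][:2])@[np.cos(q[2]),np.sin(q[2])])
t=ctrl.snapshot("top")["color"][:,:,::-1];s=ctrl.snapshot("scene")["color"][:,:,::-1]
cv2.imwrite("pics/m5.png",np.hstack([cv2.resize(s[90:240,130:280],(400,400)),cv2.resize(t[100:250,400:550],(400,400))]))
```

```text
16.95 [ 0.6816 -0.2431  0.0849] [-179.7483    0.4637 -131.55  ] [10.0841 18.0136  1.7272] [-0.0644  0.0022  0.0339] -20.183217334641586
```

View pics/m5.png

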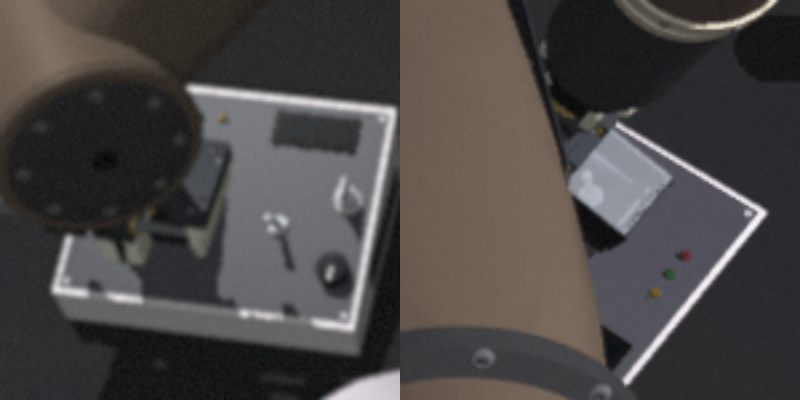

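The loads agree with a guard lifted about 15°: the horizontal press is unchanged, the TCP moved along the arc by 1.2 mm, and the vertical force now points up. The right tile shows the roof raised. I'll carry on up the arc.

Request:
{"method": "carry_out", "body": {
  "deltas": [
    [[0.01,0,-0.037,0,-1],[0.021,0,-0.074,0,-1],[0.037,0,-0.109,0,-1],[0.0545,0,-0.1435,0,-1],[0.076,0,-0.175,0,-1]]
  ]
}}

```text
clock: 17.55
tool_pos: [0.6712, -0.255, 0.1215]
orientation: [-179.7, 0.4, -131.5]
force: [6.0, 16.5, 10.4]
opening: 0.0005
gripper_force: 8.6
```

Request:
{"method": "carry_out", "body": {
  "deltas": [
    [[0.0235,0,-0.031,0,-1],[0.05,0,-0.059,0,-1],[0.05,0,-0.059,0,-1]]
  ]
}}

```text
clock: 17.85
tool_pos: [0.663, -0.2653, 0.1336]
orientation: [-179.7, 0.3, -131.6]
force: [5.1, 5.4, 4.5]
opening: 0.0004
gripper_force: 3.8
```

Run:
```python
from c import *
np.set_printoptions(precision=4,suppress=True)
s=ctrl.snapshot("wrist")
o=ctrl.get_obs();print(o["clock"],o["tool_pos"],o["orientation"],o["force"],wp(o["tool_pos"]), np.array(o["force"][:2])@[np.cos(q[2]),np.sin(q[2])])
cv2.imwrite("pics/w6.png",s["color"][:,:,::-1])
```

```text
17.9 [ 0.6631 -0.2653  0.1331] [-179.6877    0.2603 -131.6003] [4.7049 5.69   4.959 ] [-0.0246  0.003   0.0737] -7.379697928275379
```

View pics/w6.png

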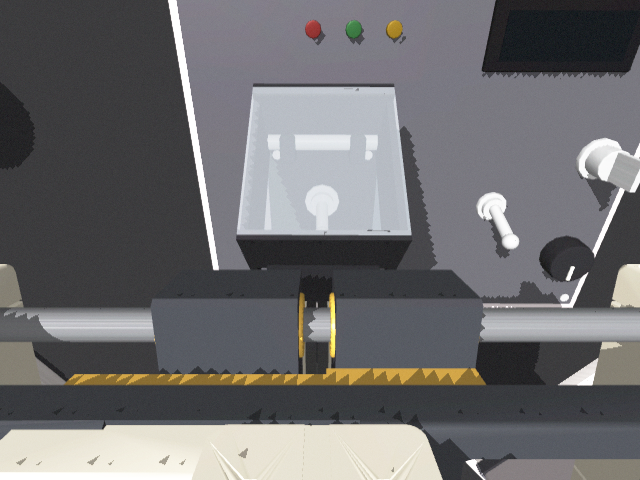

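The wrist view shows the guard held open, with the roof tilted towards the camera at (325,165) and the front wall at (325,250). The plain toggle at (497,218) is untouched. I lower the finger behind the lip to toggle height.

Request:
{"method": "carry_out", "body": {
  "deltas": [
    [[0,-0.008,0.04,0,-1],[0,-0.008,0.08,0,-1],[0,-0.008,0.12,0,-1],[0,-0.008,0.14,0,-1],[0,-0.008,0.14,0,-1]]
  ]
}}

```text
clock: 18.4
tool_pos: [0.6637, -0.2666, 0.1034]
orientation: [-179.8, 0.2, -131.6]
force: [3.5, 3.3, 3.2]
opening: 0.0005
gripper_force: 2.5
```

Run:
```python
from c import *
np.set_printoptions(precision=4,suppress=True)
s=ctrl.snapshot("wrist")
o=ctrl.get_obs();print(o["clock"],o["tool_pos"],o["orientation"],o["force"],wp(o["tool_pos"]), np.array(o["force"][:2])@[np.cos(q[2]),np.sin(q[2])])
```

```text
18.45 [ 0.6636 -0.2668  0.1035] [-179.7957    0.1487 -131.613 ] [4.5665 2.1699 3.6975] [-0.031   0.0043  0.0447] -4.646519285080081
```

Request:
{"method": "carry_out", "body": {
  "deltas": [
    [[0.01,0.01,-0.004,0,-1],[0.02,0.015,-0.007,0,-1],[0.03,0.015,-0.01,0,-1],[0.04,0.015,-0.013,0,-1],[0.04,0.015,-0.013,0,-1]]
  ]
}}

```text
clock: 18.95
tool_pos: [0.6579, -0.2713, 0.1083]
orientation: [-179.6, 0.3, -131.6]
force: [6.2, 3.7, 6.7]
opening: -0.0001
gripper_force: 5.2
```

Request:
{"method": "carry_out", "body": {
  "deltas": [
    [[0.01,0,-0.004,0,-1],[0.02,0,-0.007,0,-1],[0.03,0,-0.01,0,-1],[0.04,0,-0.012,0,-1],[0.04,0,-0.012,0,-1]]
  ]
}}

```text
clock: 19.45
tool_pos: [0.6535, -0.2767, 0.1122]
orientation: [-179.5, 0.3, -131.5]
force: [6.2, 9.2, 14.8]
opening: 0.0005
gripper_force: 9.3
```

Run:
```python
from c import *
np.set_printoptions(precision=4,suppress=True)
s=ctrl.snapshot("wrist")
o=ctrl.get_obs();print(o["clock"],o["tool_pos"],o["orientation"],o["force"],wp(o["tool_pos"]), np.array(o["force"][:2])@[np.cos(q[2]),np.sin(q[2])])
save(s,"w7"); print([(z["centre"],z["p"]) for z in ctrl.spot_point(s,"laser_toggle_tip")], proj(s,pw(-.008,0,.041)),proj(s,pw(.008,0,.041)))
```

```text
19.5 [ 0.6535 -0.2767  0.1122] [-179.4561    0.3373 -131.5412] [ 5.8809  8.4604 15.9207] [-0.0153  0.0033  0.0497] -10.235970510525842
[] [320.7059 271.1101] [320.7197 242.3679]
```

Run:
```python
from c import *
np.set_printoptions(precision=4,suppress=True)
s=ctrl.snapshot("wrist")
for nm in("laser_toggle","laser_toggle_tip","guard"):
    for z in ctrl.silhouettes(s,nm):
        ys,xs=np.nonzero(z["mask"]); print(nm,z["centre"],round(z["p"],2),xs.min(),xs.max(),ys.min(),ys.max(),len(xs))
g=cv2.cvtColor(s["color"],cv2.COLOR_RGB2GRAY)
c=g[196:276:4,296:348:3]
for i,r in enumerate(c): print(196+4*i,*["%3d"%v for v in r])
```

```text
laser_toggle [521.6, 262.9] 0.62 504 537 239 288 716
guard [322.1, 197.2] 0.84 216 436 105 345 31888
guard [520.6, 264.5] 0.42 505 538 238 290 828
196 174 177 173 175 176 174 177 174 174 176 172 174 173 173 175 176 176 177
200 175 175 178 174 177 175 176 171 174 172 175 174 175 174 176 175 176 174
204 177 175 174 176 176 174 176 174 174 176 173 175 175 173 172 175 173 172
208 175 175 176 176 177 176 177 175 176 175 173 176 176 174 174 175 175 174
212 175 173 171 177 174 175 174 172 173 175 174 176 176 175 176 174 173 175
216 178 175 175 174 172 175 175 175 176 176 175 176 175 176 174 174 176 178
220 175 177 175 176 174 175 208 216 220 220 220 217 209 175 175 174 175 176
224 174 173 175 174 184 218 220 221 222 220 221 219 220 216 187 175 177 176
228 175 174 176 175 219 220 214 208 213 213 213 210 214 220 220 175 176 175
232 176 175 174 195 221 218 215 221 221 220 220 219 216 221 220 185 174 175
236 176 175 175 213 219 210 221 221 218 216 218 220 218 219 221 206 173 176
240 175 174 172 178 218 219 221 208 213 219 215 212 219 221 218 177 175 175
244 179 173 174 177 203 221 219 206 216 217 217 209 221 222 194 174 175 171
248 184 173 176 174 172 175 220 206 214 217 215 208 217 175 175 175 175 174
252  57  67  56  67  50  89  55  86  58  89 111 106  54  55  57  56  62  67
256  54  53  56  55  56  55  54  56  56  57  54  55  58  55  53  55  48  56
260  53  57  53  55  57  57  57  57  60  58  57  55  53  56  55  57  58  52
264  40  48  44  44  46  46  41  43  44  43  46  44  42  43  45  41  42  46
268  37  45  43  46  45  44  45  34  45  42  44  47  45  42  46  44  42  44
272  56  55  31  44  47  45  37  33  31  45  45  43  51  57  58  60  57  58
```

Run:
```python
from c import *
np.set_printoptions(precision=4,suppress=True)
s=ctrl.snapshot("wrist")
for th in range(50,96,5):
    t=np.radians(th); P=lambda r,e,y:pw(.036-r*np.cos(np.radians(e)+t),y,.020+r*np.sin(np.radians(e)+t))
    print(th,"roof corner",proj(s,P(.0778,25.9,-.031)),proj(s,P(.0778,25.9,.031)),"lip n",(.020+.0883*np.sin(np.radians(9.8)+t)).round(4))
print("pivot",proj(s,pw(0,0,.016)),"tips",[proj(s,pw(.026*np.sin(x),0,.016+.026*np.cos(x))) .round(1) for x in(-.3,-.15,0,.15,.3)])
g=cv2.cvtColor(s["color"],cv2.COLOR_RGB2GRAY)
print("col 240 profile",[int(v) for v in g[90:300:6,260]]); print("row 240", [int(v) for v in g[240,200:450:6]])
a=s["color"][190:300,250:400,::-1]; b=cv2.imread("pics/w6.png")[150:260,250:400]; c=cv2.imread("pics/w4.png")[90:200,245:395]
enh=lambda i:cv2.resize(np.clip((i.astype(float)-150)*2.6,0,255).astype(np.uint8),(400,293),interpolation=cv2.INTER_CUBIC)
rs=lambda i:cv2.resize(i,(400,293),interpolation=cv2.INTER_CUBIC)
cv2.imwrite("pics/m8.png",np.vstack([np.hstack([rs(a),enh(a)]),np.hstack([enh(b),enh(c)])]))
```

```text
50 roof corner [418.9962 303.5749] [223.5662 303.2984] lip n 0.0963
55 roof corner [422.9748 289.3895] [219.6947 289.1798] lip n 0.0999
60 roof corner [426.8233 272.5991] [215.9493 272.4773] lip n 0.1029
65 roof corner [430.4426 253.269 ] [212.4262 253.257 ] lip n 0.1052
70 roof corner [433.7249 231.5799] [209.2293 231.699 ] lip n 0.1069
75 roof corner [436.5603 207.8402] [206.4655 208.1099] lip n 0.1079
80 roof corner [438.8433 182.4891] [204.2365 182.9247] lip n 0.1083
85 roof corner [440.4823 156.0837] [202.6312 156.695 ] lip n 0.108
90 roof corner [441.4072 129.2729] [201.7175 130.0625] lip n 0.107
95 roof corner [441.577  102.7562] [201.5354 103.7189] lip n 0.1054
pivot [320.6269 231.4662] tips [array([320.7, 270.1]), array([320.7, 264.5]), array([320.7, 257.9]), array([320.7, 250.5]), array([320.7, 242.5])]
col 240 profile [121, 121, 119, 134, 175, 172, 173, 171, 173, 172, 171, 171, 168, 168, 171, 171, 172, 169, 170, 172, 169, 170, 168, 180, 207, 207, 206, 59, 52, 42, 54, 58, 58, 53, 56]
row 240 [255, 118, 118, 118, 209, 180, 169, 168, 172, 172, 207, 206, 181, 184, 183, 182, 175, 174, 217, 220, 216, 215, 219, 217, 174, 174, 175, 175, 174, 174, 186, 185, 170, 172, 170, 169, 170, 173, 186, 70, 69, 119]
```

View pics/m8.png

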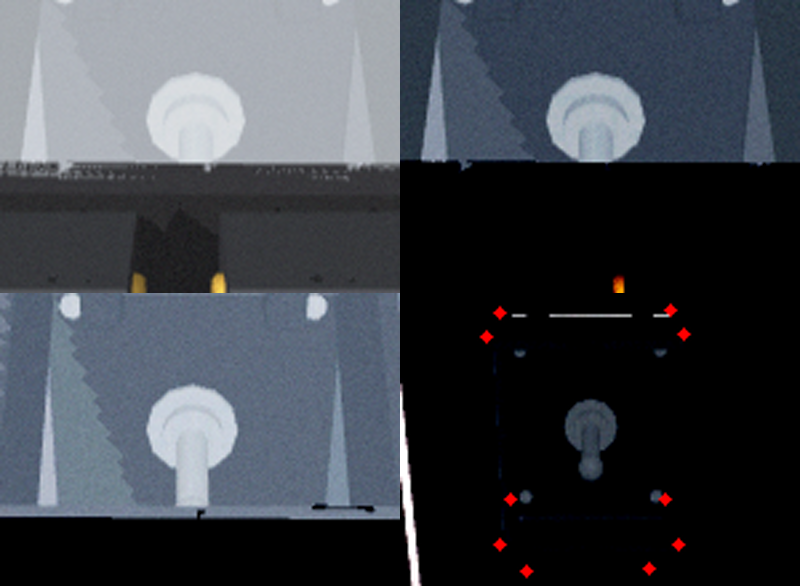

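The composite shows the lever still leaning to the operator's side in the upper tiles. Its shaft runs down out of the ring, as it does in the reference tiles below. The finger rode over the ball because it was too high, so I back off, go lower and push again.

Request:
{"method": "carry_out", "body": {
  "deltas": [
    [[-0.03,0.01,-0.005,0,-1],[-0.06,0.01,-0.005,0,-1],[-0.095,0.015,0,0,-1],[-0.095,0.015,0.02,0,-1],[-0.095,0.015,0.02,0,-1]]
  ]
}}

```text
clock: 20.3
tool_pos: [0.6606, -0.2596, 0.1031]
orientation: [-179.9, 0.1, -131.6]
force: [2.6, 5.2, 4.3]
opening: 0.0005
gripper_force: 3.1
```

Run:
```python
from c import *
np.set_printoptions(precision=4,suppress=True)
s=ctrl.snapshot("top");s=ctrl.snapshot("wrist")
o=ctrl.get_obs();print(o["clock"],o["tool_pos"],o["force"],wp(o["tool_pos"]), np.array(o["force"][:2])@[np.cos(q[2]),np.sin(q[2])])
X=pw(-.036,0,.0415); print(go(*X,YAW))
```

```text
20.4 [ 0.6604 -0.2597  0.1033] [2.9424 6.4511 3.941 ] [-0.0341 -0.0027  0.0453] -6.78595153000777
[-0.0044 -0.0135  0.0208 -0.0007]
```

Request:
{"method": "carry_out", "body": {
  "deltas": [
    [[0,-0.012,0.01,0,-1],[0,-0.012,0.021,0,-1],[0,-0.012,0.021,0,-1]]
  ]
}}

```text
clock: 20.7
tool_pos: [0.6628, -0.2607, 0.0996]
orientation: [-179.9, 0.1, -131.6]
force: [2.3, 9.4, 7.5]
opening: 0.0007
gripper_force: 5.2
```

Request:
{"method": "carry_out", "body": {
  "deltas": [
    [[0.01,0,-0.001,0,-1],[0.02,0,-0.003,0,-1],[0.03,0,-0.005,0,-1],[0.04,0,-0.007,0,-1],[0.04,0,-0.007,0,-1]]
  ]
}}

```text
clock: 21.2
tool_pos: [0.6596, -0.2652, 0.104]
orientation: [-179.7, 0.3, -131.5]
force: [4.9, 19.3, 19.1]
opening: 0.0006
gripper_force: 11.7
```

Run:
```python
from c import *
np.set_printoptions(precision=4,suppress=True)
s=ctrl.snapshot("wrist")
o=ctrl.get_obs();print(o["clock"],o["tool_pos"],o["force"],wp(o["tool_pos"]), np.array(o["force"][:2])@[np.cos(q[2]),np.sin(q[2])])
```

```text
21.25 [ 0.6596 -0.2652  0.104 ] [ 3.6699 19.5308 18.1707] [-0.0296  0.0003  0.0448] -17.082477201219074
```

Request:
{"method": "carry_out", "body": {
  "deltas": [
    [[-0.005,0,-0.02,0,-1],[-0.01,0,-0.04,0,-1],[-0.01,0,-0.04,0,-1]]
  ]
}}

```text
clock: 21.55
tool_pos: [0.6569, -0.2664, 0.1083]
orientation: [180.0, -0.0, -131.7]
force: [2.0, 3.8, 2.9]
opening: 0.0004
gripper_force: 2.5
```

```bash
cat >> c.py <<'E'
def rep():
    ctrl.snapshot("top"); s=ctrl.snapshot("wrist"); o=ctrl.get_obs(); g=cv2.cvtColor(s["color"],cv2.COLOR_RGB2GRAY)
    # guard angle from roof front corner row (dark below bright) at a few columns
    best=[]
    for th in np.arange(40,100,.5):
        t=np.radians(th); P=lambda y:proj(s,pw(.036-.0778*np.cos(.452+t),y,.020+.0778*np.sin(.452+t)))
        v=0
        for y in np.linspace(-.02,.02,9):
            u,w=P(y); u,w=int(u),int(w)
            if 5<w<470: v+=float(g[w-5:w-1,u].mean())-float(g[w+2:w+6,u].mean())
        best.append((v,th))
    F=np.array(o["force"]); b=wp(o["tool_pos"])*1000
    print("t",o["clock"],"x_t y n mm",b.round(1),"x_f",round(b[0]+13.7,1),"Fh",round(F[:2]@[np.cos(q[2]),np.sin(q[2])],1),"Fz",F[2].round(1),"theta",max(best))
    return s
E
python3 -c "
from c import *
rep()"
```

```text
t 21.65 x_t y n mm [-25.9  -0.8  48.2] x_f -12.2 Fh -5.5 Fz 2.7 theta (781.0, np.float64(57.5))
```

Request:
{"method": "carry_out", "body": {
  "deltas": [
    [[-0.008,0,0.015,0,-1],[-0.008,0,0.03,0,-1],[-0.008,0,0.042,0,-1],[-0.008,0,0.042,0,-1]]
  ]
}}

```text
clock: 22.05
tool_pos: [0.6611, -0.2636, 0.1022]
orientation: [-179.8, 0.3, -131.6]
force: [3.8, 15.1, 14.8]
opening: 0.0003
gripper_force: 10.0
```

```bash
python3 -c "
from c import *
rep()"
```

```text
t 22.15 x_t y n mm [-32.    0.4  43.7] x_f -18.3 Fh -14.6 Fz 14.9 theta (1221.75, np.float64(53.5))
```

Run:
```python
from c import *
np.set_printoptions(precision=3,suppress=True)
s=ctrl.snapshot("wrist"); o=ctrl.get_obs(); save(s,"w9")
yaw=np.radians(o["orientation"][2]); T=np.array(o["tool_pos"]); ex=np.array([np.cos(yaw),np.sin(yaw),0]); ey=np.array([np.sin(yaw),-np.cos(yaw),0])
print("cam tool:",(lambda d:(d@ex,d@ey,d[2]))(-np.array(s["R"]).T@s["t"]-T), "TCP px",proj(s,T))
for row in (271,297,305,375):
    for X in (.010,.014,.025,.039,.05):
        c,d=ray(s,(250,row)); k=(X-(c-T)@ex)/(d@ex); P=c+k*d-T; print(row,"X",X,"h",P[2].round(4),"y",(P@ey).round(4))
for X,h in((.0095,0),(.0095,.06),(.0137,.06),(.039,.066)): print(X,h,proj(s,T+ex*X+[0,0,h]))
```

```text
cam tool: (np.float64(0.07089092493414514), np.float64(0.0019355284440411339), np.float64(0.1583490141477879)) TCP px [313.725 294.398]
271 X 0.01 h -0.0044 y -0.0303
271 X 0.014 h 0.0062 y -0.0282
271 X 0.025 h 0.0357 y -0.0224
271 X 0.039 h 0.0731 y -0.015
271 X 0.05 h 0.1025 y -0.0091
297 X 0.01 h 0.0249 y -0.025
297 X 0.014 h 0.0337 y -0.0233
297 X 0.025 h 0.0578 y -0.0184
297 X 0.039 h 0.0885 y -0.0122
297 X 0.05 h 0.1126 y -0.0073
305 X 0.01 h 0.0321 y -0.0237
305 X 0.014 h 0.0404 y -0.022
305 X 0.025 h 0.0632 y -0.0174
305 X 0.039 h 0.0922 y -0.0115
305 X 0.05 h 0.115 y -0.0069
375 X 0.01 h 0.0744 y -0.0161
375 X 0.014 h 0.0799 y -0.0149
375 X 0.025 h 0.0951 y -0.0117
375 X 0.039 h 0.1144 y -0.0075
375 X 0.05 h 0.1295 y -0.0043
0.0095 0 [313.681 275.47 ]
0.0095 0.06 [311.441 346.981]
0.0137 0.06 [311.388 334.664]
0.039 0.066 [310.632 261.757]
```

The forces show the real obstacle. Whenever the lip sits about 60 mm above the fingertip it catches under the finger carriage, so closed fingers can't reach low enough. The gap between the open fingers has no carriage above it. I'll open the gripper, put the leading finger beside the guard, and lift the lip and push the toggle with the trailing finger's inner pad. First I back out and let the guard close.

Request:
{"method": "carry_out", "body": {
  "deltas": [
    [[-0.1,0,-0.02,0,-1],[-0.25,0,-0.03,0,-1],[-0.35,0,-0.1,0,-1],[-0.35,0,-0.3,0,-1],[-0.35,0,-0.5,0,-1]]
  ]
}}

```text
clock: 22.7
tool_pos: [0.7037, -0.2129, 0.1984]
orientation: [179.8, -0.2, -131.6]
force: [0.7, -0.5, -0.1]
opening: 0.0002
gripper_force: 0.0
```

Request:
{"method": "carry_out", "body": {
  "deltas": [
    [[0,0,-0.1,0.023,1],[0,0,-0.1,0.046,1],[0,0,-0.1,0.069,1],[0,0,-0.1,0.092,1],[0,0,-0.1,0.115,1]]
  ]
}}

```text
clock: 23.2
tool_pos: [0.7039, -0.2137, 0.2186]
orientation: [-180.0, -0.2, -173.5]
force: [-0.4, 0.2, -0.8]
opening: 0.0345
gripper_force: 0.0
```

Request:
{"method": "carry_out", "body": {
  "deltas": [
    [[0,0,0,0.023,1],[0,0,0,0.045,1],[0,0,0,0.045,1]]
  ]
}}

```text
clock: 23.5
tool_pos: [0.704, -0.2137, 0.2187]
orientation: [-180.0, -0.1, 170.6]
force: [0.0, 1.0, 0.2]
opening: 0.059
gripper_force: 0.0
```

```bash
python3 - <<'E'
import numpy as np; np.save("B.npy",np.array([-.0127,.0554,0]))
E
cat >> c.py <<'E'
be=np.radians(32); YW=YAW+32+90-360   # tool -y along e
def tcp(xc,yc,nc):
    "TCP (base coords) for trailing inner pad corner at (xc,yc,nc)"
    dh,dy=.044*np.cos(be)-.0095*np.sin(be), .044*np.sin(be)+.0095*np.cos(be)
    return np.array([xc+dh*np.cos(a), yc+dy, nc-dh*np.sin(a)])
def cor(T):
    b=wp(T); z=tcp(0,0,0); return b-z
E
python3 - <<'E'
from c import *
np.set_printoptions(precision=4,suppress=True)
o=ctrl.get_obs(); print(o["clock"],o["tool_pos"],o["orientation"],o["joint_pos"],o["opening"],YW)
X=pw(*tcp(-.072,-.001,.028)); print(X); g=go(*X,YW); print(g)
s=ctrl.snapshot("wrist"); r=ctrl.spot_point(s,"guard_lip"); print(proj(s,pw(-.051,0,.035)),r[:1], proj(s,pw(.036,0,.02)),ctrl.spot_point(s,"guard_hinge")[:1]); save(s,"w10")
E
```

```text
23.5 [ 0.704  -0.2137  0.2187] [-179.9543   -0.147   170.5778] [ -1.7577  26.5884   8.9912   0.0269 -72.5547 -97.6725] 0.058959849118730256 -369.3704469153274
[ 0.6873 -0.2792  0.0766]
[ 0.0285 -0.337   0.7102  0.4999]
[265.6119 201.338 ] [{'centre': [264.8, 201.5], 'p': 0.66}] [162.3486 140.9569] [{'centre': [162.3, 140.4], 'p': 0.95}]
```

Request:
{"method": "carry_out", "body": {
  "deltas": [
    [[0.015,-0.17,0,0,1],[0.0285,-0.337,0,0,1],[0.0285,-0.337,0.1,0,1],[0.0285,-0.337,0.25,0,1],[0.0285,-0.337,0.4,0,1]]
  ]
}}

```text
clock: 24.15
tool_pos: [0.688, -0.2795, 0.1394]
orientation: [-180.0, 0.1, 170.9]
force: [0.4, 0.4, -0.1]
opening: 0.0876
gripper_force: 0.0
```

```bash
cat >> c.py <<'E'
def rp(goal=None):
    for _ in range(2): ctrl.snapshot("top")
    o=ctrl.get_obs(); F=np.array(o["force"]); e=np.array([np.cos(q[2]),np.sin(q[2])])
    print("t",o["clock"],"corner mm",(cor(o["tool_pos"])*1000).round(1),"yaw",round(o["orientation"][2],1),"open",round(o["opening"],4),"Fh",(F[:2]@e).round(1),"Fy",(F[:2]@[-e[1],e[0]]).round(1),"Fz",F[2].round(1))
    if goal: print("go",go(*pw(*tcp(*goal)),170.6))
# tool vector (scaled) per 1 mm of horizontal uphill motion at yaw 170.6
E
python3 - <<'E'
from c import *
np.set_printoptions(precision=4,suppress=True)
rp((-.072,-.001,.028)); w=np.radians(170.6); h=np.array([np.cos(q[2]),np.sin(q[2])]); print("per mm h:",h@[np.cos(w),np.sin(w)]/200,h@[np.sin(w),-np.cos(w)]/200)
E
```

```text
t 24.25 corner mm [-57.2  -3.3  84.2] yaw 170.8 open 0.0873 Fh -0.1 Fy -0.3 Fz 0.0
go [-0.0116 -0.0033  0.2904  0.0006]
per mm h: 0.00264740885856492 -0.004241606574824213
```

Request:
{"method": "carry_out", "body": {
  "deltas": [
    [[-0.011,-0.003,0.1,0.0006,1],[-0.011,-0.003,0.2,0.0006,1],[-0.011,-0.003,0.27,0.0006,1],[-0.011,-0.003,0.27,0.0006,1],[-0.011,-0.003,0.27,0.0006,1]]
  ]
}}

```text
clock: 24.75
tool_pos: [0.6906, -0.2799, 0.087]
orientation: [-180.0, 0.0, 170.6]
force: [0.1, -0.0, 1.1]
opening: 0.088
gripper_force: 0.0
```

```bash
python3 -c "
from c import *
rp((-.056,-.001,.028))"
```

```text
t 24.85 corner mm [-71.1   2.3  39.1] yaw 170.6 open 0.088 Fh -0.3 Fy 0.7 Fz -0.7
go [ 0.0599 -0.065   0.0355 -0.0001]
```

Request:
{"method": "carry_out", "body": {
  "deltas": [
    [[0,0,0.03,0,1],[0,0,0.05,0,1],[0.03,-0.03,0.045,0,1],[0.06,-0.065,0.036,0,1],[0.06,-0.065,0.036,0,1]]
  ]
}}

```text
clock: 25.35
tool_pos: [0.6752, -0.2917, 0.0794]
orientation: [-180.0, 0.0, 170.5]
force: [0.6, -0.9, 1.2]
opening: 0.0878
gripper_force: 0.0
```

```bash
python3 -c "
from c import *
rp((-.053,-.001,.028))"
```

```text
t 25.45 corner mm [-55.4  -1.6  26.6] yaw 170.5 open 0.0876 Fh 0.3 Fy -0.1 Fz 0.1
go [ 0.003  -0.0101 -0.0097 -0.0003]
```

Request:
{"method": "carry_out", "body": {
  "deltas": [
    [[0.005,-0.008,-0.003,0,1],[0.01,-0.016,-0.005,0,1],[0.0146,-0.0233,-0.007,0,1],[0.0146,-0.0233,-0.007,0,1]]
  ]
}}

```text
clock: 25.85
tool_pos: [0.6738, -0.2935, 0.0801]
orientation: [179.9, 0.1, 170.5]
force: [3.0, 4.4, -1.7]
opening: 0.0877
gripper_force: 3.3
```

```bash
python3 -c "
from c import *
rp()"
```

```text
t 25.95 corner mm [-52.2  -1.7  26.6] yaw 170.5 open 0.0878 Fh -6.1 Fy 0.1 Fz -2.1
```

Request:
{"method": "carry_out", "body": {
  "deltas": [
    [[0.004,-0.0064,0,0,1],[0.0053,-0.0085,-0.025,0,1],[0.0056,-0.009,-0.055,0,1],[0.0066,-0.0106,-0.085,0,1],[0.0087,-0.014,-0.115,0,1]]
  ]
}}

```text
clock: 26.45
tool_pos: [0.6729, -0.2949, 0.1037]
orientation: [179.9, 0.2, 170.6]
force: [6.0, 8.7, 0.0]
opening: 0.0875
gripper_force: 5.1
```

```bash
python3 -c "
from c import *
rp()"
```

```text
t 26.55 corner mm [-44.5  -1.4  49.8] yaw 170.6 open 0.0878 Fh -11.5 Fy -2.0 Fz 0.2
```

Request:
{"method": "carry_out", "body": {
  "deltas": [
    [[0.0111,-0.0178,-0.074,0,1],[0.0193,-0.031,-0.1095,0,1],[0.0289,-0.0462,-0.1435,0,1],[0.0403,-0.0644,-0.1755,0,1],[0.0527,-0.0844,-0.206,0,1]]
  ]
}}

```text
clock: 27.05
tool_pos: [0.6595, -0.3102, 0.1459]
orientation: [179.9, 0.3, 170.6]
force: [3.6, 8.0, 4.9]
opening: 0.0876
gripper_force: 4.3
```

Request:
{"method": "carry_out", "body": {
  "deltas": [
    [[0.014,-0.0225,-0.028,0,1],[0.0292,-0.0466,-0.0535,0,1],[0.0345,-0.0551,-0.061,0,1],[0.0345,-0.0551,-0.061,0,1]]
  ]
}}

```text
clock: 27.45
tool_pos: [0.6501, -0.3212, 0.1583]
orientation: [180.0, 0.2, 170.6]
force: [2.7, 4.7, 4.1]
opening: 0.0878
gripper_force: 3.0
```

```bash
python3 -c "
from c import *
rp((-.016,-.001,.041))"
```

```text
t 27.55 corner mm [ 1.9 -1.1 93.4] yaw 170.6 open 0.0877 Fh -6.1 Fy -1.5 Fz 4.1
go [-1.27e-02  1.92e-02  2.76e-01 -1.00e-04]
```

Request:
{"method": "carry_out", "body": {
  "deltas": [
    [[-0.003,0.005,0.06,0,1],[-0.006,0.01,0.12,0,1],[-0.009,0.014,0.18,0,1],[-0.011,0.017,0.22,0,1],[-0.011,0.017,0.22,0,1]]
  ]
}}

```text
clock: 28.05
tool_pos: [0.6516, -0.3182, 0.1116]
orientation: [180.0, -0.0, 170.6]
force: [2.2, 1.4, 0.2]
opening: 0.0878
gripper_force: 1.4
```

```bash
python3 -c "
from c import *
rp((-.016,-.001,.040))"
```

```text
t 28.15 corner mm [-11.3  -1.9  49.8] yaw 170.5 open 0.0877 Fh -2.0 Fy 0.5 Fz -1.1
go [-0.0096  0.0067  0.0532 -0.0002]
```

Request:
{"method": "carry_out", "body": {
  "deltas": [
    [[-0.005,0.008,0.02,0,1],[-0.005,0.008,0.04,0,1],[-0.005,0.008,0.052,0,1],[-0.005,0.008,0.052,0,1]]
  ]
}}

```text
clock: 28.55
tool_pos: [0.6544, -0.3169, 0.1034]
orientation: [180.0, 0.2, 170.5]
force: [4.1, 6.2, 4.8]
opening: 0.0876
gripper_force: 3.5
```

```bash
python3 -c "
from c import *
rp((-.016,-.001,.040))"
```

```text
t 28.65 corner mm [-16.8  -0.8  41.9] yaw 170.6 open 0.088 Fh -6.6 Fy 0.0 Fz 4.1
go [ 0.0041 -0.0049  0.0084 -0.0001]
```

Request:
{"method": "carry_out", "body": {
  "deltas": [
    [[0.006,-0.01,0.004,0,1],[0.012,-0.019,0.002,0,1],[0.018,-0.029,0,0,1],[0.018,-0.029,0,0,1]]
  ]
}}

```text
clock: 29.05
tool_pos: [0.6506, -0.3218, 0.1041]
orientation: [180.0, 0.3, 170.5]
force: [6.7, 7.8, 5.5]
opening: 0.0874
gripper_force: 8.5
```

```bash
python3 -c "
from c import *
rp((-.002,-.001,.041))"
```

```text
t 29.15 corner mm [-11.   -0.5  40.9] yaw 170.6 open 0.0878 Fh -11.8 Fy -0.5 Fz 5.7
go [ 0.0252 -0.0356 -0.0112 -0.0001]
```

Request:
{"method": "carry_out", "body": {
  "deltas": [
    [[0.007,-0.011,-0.002,0,1],[0.014,-0.022,-0.005,0,1],[0.021,-0.033,-0.008,0,1],[0.028,-0.044,-0.01,0,1],[0.028,-0.044,-0.01,0,1]]
  ]
}}

```text
clock: 29.65
tool_pos: [0.6454, -0.3287, 0.1093]
orientation: [179.9, 0.6, 170.6]
force: [5.4, 15.7, 20.3]
opening: 0.0876
gripper_force: 13.7
```

Run:
```python
from c import *
rp((0,-.001,.041)); s=ctrl.snapshot("wrist"); save(s,"w11")
print([(z["centre"],z["p"]) for z in ctrl.spot_point(s,"laser_toggle_tip")],proj(s,pw(-.008,0,.041)),proj(s,pw(.008,0,.041)),proj(s,pw(0,-.105,.02)))
```

```text
t 29.75 corner mm [-1.3  0.2 43.9] yaw 170.6 open 0.0876 Fh -15.0 Fy -6.9 Fz 20.4
go [ 0.0103 -0.0049  0.0126  0.0001]
[] [417.24353587 280.00382693] [392.33044361 266.61453723] [520.32007717  68.59156609]
```

Request:
{"method": "carry_out", "body": {
  "deltas": [
    [[-0.02,0.032,-0.005,0,1],[-0.06,0.096,-0.005,0,1],[-0.11,0.176,-0.005,0,1],[-0.17,0.272,-0.005,0,1],[-0.18,0.288,-0.005,0,1]]
  ]
}}

```text
clock: 30.35
tool_pos: [0.6878, -0.277, 0.1043]
orientation: [-180.0, -0.1, 170.6]
force: [-0.3, 0.8, 0.1]
opening: 0.0875
gripper_force: 0.0
```

Request:
{"method": "carry_out", "body": {
  "deltas": [
    [[0,0,-0.05,0,1],[0,0,-0.2,0,1],[0,0,-0.4,0,1],[0,0,-0.6,0,1],[0,0,-0.6,0,1]]
  ]
}}

```text
clock: 30.85
tool_pos: [0.6886, -0.2811, 0.2337]
orientation: [-179.9, 0.6, 170.5]
force: [0.9, 0.2, 1.0]
opening: 0.0876
gripper_force: 0.0
```

Run:
```python
from c import *
np.set_printoptions(precision=1,suppress=True)
rp(); s=ctrl.snapshot("wrist"); save(s,"w12"); g=cv2.cvtColor(s["color"],cv2.COLOR_RGB2GRAY)
P=lambda *l:proj(s,pw(*l))
print("pivot",P(0,0,.016),"off",P(-.008,0,.041),"on",P(.008,0,.041)); print("lip",P(-.051,0,.035),[z["centre"] for z in ctrl.spot_point(s,"guard_lip")],"hinge",P(.036,0,.02),[z["centre"] for z in ctrl.spot_point(s,"guard_hinge")])
for nm in("laser_toggle_tip",): print(nm,[(z["centre"],z["p"]) for z in ctrl.spot_point(s,nm)])
# sample along panel x through the ball height, y=0 and off-axis
for n in(.03,.041):
    for x in np.arange(-.020,.021,.003):
        v=[int(g[int(round(P(x,y,n)[1])),int(round(P(x,y,n)[0]))]) for y in(-.010,-.003,0,.003,.010)]; print(n,round(x,3),P(x,0,n),v)
```

```text
t 30.95 corner mm [-34.4  -1.3 174. ] yaw 170.5 open 0.0874 Fh 0.3 Fy 0.3 Fz -0.9
pivot [293.9 170.9] off [307.7 183. ] on [289.9 172.6]
lip [349.7 206.6] [[348.7, 204.4]] hinge [255.3 148.8] [[256.0, 147.5]]
laser_toggle_tip []
0.03 -0.02 [317.5 186.9] [213, 215, 217, 217, 216]
0.03 -0.017 [314.5 185.1] [214, 217, 216, 215, 217]
0.03 -0.014 [311.4 183.3] [216, 216, 214, 216, 217]
0.03 -0.011 [308.2 181.5] [216, 219, 217, 216, 215]
0.03 -0.008 [305.1 179.6] [214, 216, 215, 216, 214]
0.03 -0.005 [301.9 177.8] [217, 242, 223, 216, 217]
0.03 -0.002 [298.7 175.9] [239, 248, 247, 247, 216]
0.03 0.001 [295.5 174. ] [247, 240, 241, 246, 216]
0.03 0.004 [292.3 172.1] [247, 246, 248, 246, 217]
0.03 0.007 [289.  170.2] [247, 246, 249, 244, 215]
0.03 0.01 [285.7 168.3] [227, 245, 243, 247, 216]
0.03 0.013 [282.4 166.3] [216, 242, 217, 216, 215]
0.03 0.016 [279.1 164.4] [214, 217, 216, 217, 217]
0.03 0.019 [275.7 162.4] [217, 218, 214, 215, 217]
0.041 -0.02 [320.5 190.5] [214, 215, 217, 215, 217]
0.041 -0.017 [317.3 188.6] [216, 214, 216, 215, 216]
0.041 -0.014 [314.1 186.8] [215, 218, 217, 218, 213]
0.041 -0.011 [310.9 184.9] [216, 218, 216, 215, 216]
0.041 -0.008 [307.7 183. ] [216, 217, 217, 216, 213]
0.041 -0.005 [304.4 181.1] [212, 216, 217, 218, 217]
0.041 -0.002 [301.1 179.2] [215, 242, 222, 215, 216]
0.041 0.001 [297.8 177.2] [245, 248, 247, 225, 217]
0.041 0.004 [294.4 175.3] [247, 242, 241, 247, 216]
0.041 0.007 [291.  173.3] [245, 247, 247, 244, 216]
0.041 0.01 [287.6 171.3] [248, 247, 248, 244, 216]
0.041 0.013 [284.2 169.3] [245, 248, 247, 216, 215]
0.041 0.016 [280.8 167.3] [216, 223, 215, 216, 215]
0.041 0.019 [277.3 165.3] [218, 216, 213, 215, 218]
```

The toggle is over: the ball's off position (308,183) now shows bare panel, and the lever shows only at the ring. The guard lip is detected at its shut position. One check of the rest before handing in.

Run:
```python
from c import *
np.set_printoptions(precision=3,suppress=True)
s=ctrl.snapshot("scene"); t=ctrl.snapshot("top")
for v in(s,t):
    for nm,z in(("trap_mouth",.122),("beam_trap",.012),("dropper",0),("beaker",0),("driver",0),("slide_tray",0)):
        r=[onz(v,p["centre"],z) for p in ctrl.spot_point(v,nm)]; r=[x for x in r if nm not in("trap_mouth","beam_trap") or x[0]>.55 and x[1]>.1]; print(nm,r[:1])
w=ctrl.snapshot("wrist"); r=ctrl.spot_point(w,"plain_toggle"); print(r[:2],proj(w,pw(-.008,-.105,.041)),proj(w,pw(.008,-.105,.041)))
g=cv2.cvtColor(w["color"],cv2.COLOR_RGB2GRAY); print([int(g[int(p[1]),int(p[0])]) for x in np.arange(-.02,.02,.003) for p in [proj(w,pw(x,-.105,.041))]])
if abs(ctrl.get_obs()["force"][2])<3: print(ctrl.close_job())
```

```text
trap_mouth [array([0.614, 0.278, 0.122])]
beam_trap [array([0.612, 0.254, 0.012])]
dropper [array([0.447, 0.196, 0.   ])]
beaker [array([0.442, 0.066, 0.   ])]
driver [array([ 0.284, -0.295,  0.   ])]
slide_tray [array([0.354, 0.439, 0.   ])]
trap_mouth [array([0.615, 0.275, 0.122])]
beam_trap [array([0.614, 0.256, 0.012])]
dropper [array([0.446, 0.203, 0.   ])]
beaker [array([0.429, 0.058, 0.   ])]
driver []
slide_tray [array([0.361, 0.439, 0.   ])]Traceback (most recent call last):
  File "<stdin>", line 7, in <module>
ValueError: it knows: beaker, beam_trap, controller, driver, dropper, guard_hinge, guard_lip, laser_aperture, laser_toggle_tip, setup, slide_tray, switch_base, trap_mouth
```

Run:
```python
from c import *
w=ctrl.snapshot("wrist"); g=cv2.cvtColor(w["color"],cv2.COLOR_RGB2GRAY); print([(round(x,3),int(g[int(p[1]),int(p[0])])) for x in np.arange(-.02,.02,.003) for p in [proj(w,pw(x,-.105,.041))]])
print(ctrl.close_job())
```

```text
[(np.float64(-0.02), 91), (np.float64(-0.017), 253), (np.float64(-0.014), 255), (np.float64(-0.011), 255), (np.float64(-0.008), 245), (np.float64(-0.005), 153), (np.float64(-0.002), 150), (np.float64(0.001), 117), (np.float64(0.004), 154), (np.float64(0.007), 150), (np.float64(0.01), 151), (np.float64(0.013), 155), (np.float64(0.016), 154), (np.float64(0.019), 154)]
the job is handed in; nothing more can be done
None
```

The job is handed in: the trap stands upright in the beam line facing the laser, the laser toggle is over to its up-slope side with the guard shut again, the plain toggle is still off, and the dropper, beaker and tray show no shift beyond camera noise (I never went near the screwdriver). The first push at the toggle failed, so the guard was opened and closed twice.

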